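# Press the next tile mould

## Robot

A 6-joint arm with a two-finger parallel gripper is mounted at the origin on the work surface. World frame = base frame: x ahead of the robot, y to its left, z up, the work surface at z = 0. Lengths are in m, angles in degrees, forces in N, time in s.
With the tool pointing down it reaches from about 0.4 to 0.825 m from the base axis. Payload 7 kg.
Tool frame: the origin (TCP) lies on the front face of the gripper's body, between the roots of the fingers; the fingertips stand 66 mm ahead of it and the grasp point (between the pads) lies 47 mm ahead of it; z points along the fingers, y is the line along which they close (so a half turn about z gives the same grasp; the last joint's range is limited). The gripper opens to 88 mm and grips with 3 to 60 N. Pads are 19 mm wide; open, the fingers measure 130 mm over their backs; the gripper's body (78 mm by 193 mm) begins 47 mm behind the grasp point.
Start: joints at [92.023, 20.546, 0.682, 0, -70.136, -16.507], TCP at [0.169, 0.654, 0.292] pointing down, gripper open.
Joint ranges: [-176.03, 176.03], [-82.01, 121.73], [-58.28, 71.71], [-173.87, 95.51], [-174.79, -0.11], [-173.66, 173.66]. Speed limits (degrees/s): [136.94, 136.94, 172.46, 180, 180, 180].

## Interface

Orientations are given as [roll, pitch, yaw] about the fixed x, y, z axes, in that order (R = Rz(yaw) Ry(pitch) Rx(roll)).
In Python, from plant import ctrl gives the robot as it stands.
- The arm moves only by the tool send_rows, never from a script. Its argument "deltas" is a list of rows, each a list of 2 entries, a list of its own where there are three numbers: the shift along the tool's x, y, z each as a share of 800 mm, from -1 to 1, then the turn about the tool's z as a share of 90 degrees, from -1 to 1. A call has exactly 5 rows; each row is the pose to reach, as a shift and turn from the pose commanded when the call began, along the tool's axes at that moment; what a row does not reach only later rows make up. A row lasts 1/12 s, in which the tool goes at most 41.7 mm and 7.16 degrees, less where a joint would pass 70% of its speed; a pose out of reach is approached as far as the arm can. A call with a number of a shift or a turn outside -1 to 1 is refused whole. A call with a gripper value outside its range is refused whole. "gripper" is the opening, from 0 (shut) to 1 (fully open), set as the call begins (left out, the last holds). The fingers move at their own pace and stop on an object; the grip force is fixed at half the most. Time passes only in rows, so rows that repeat a pose let the fingers close, or fill a call up. It gives the time, the measured TCP pose, the force, the opening and the grip force at its end, in the units of the state.
- ctrl.get_obs(): the state, without advancing time (a new reading comes with each control period).
- ctrl.snapshot(name): name is "scene" or "side" or "wrist"; returns a dict with "color" (480x640x3 uint8, red, green, blue), "vertical_fov" (degrees; the focal length in pixels is half the picture's height over the tangent of half this angle, whatever the lens; pixels are square), "cx", "cy" (the principal point, pixels), "rvec" (rotation vector, rad) and "tvec" (3), from world to camera coordinates, as OpenCV has them. Camera axes: x right, y down, z forward; pixel columns grow to the right and rows downward; lengths in m; the calibration is good to about 2 mm. A picture is of the moment at which its call begins. There is no depth.
- ctrl.close_job(): hands the job in; it is judged then, once.
Trained networks look in a picture, given as the dict that the camera call returned (one of the last four; its "shot" number tells which), for a name from the list of things; names that differ only in an ending like _2 or _b are one class to them, and where a whole thing is asked for, a point or a joint stands for the part that bears it (a point fixed in the world has none). Each returns a list of dicts, best first, with "conf" (0 to 1); they miss things now and then, are a little off and sometimes report something else, mostly with a low value. They report only what shows in the picture. A call takes as long as a camera call.
- ctrl.boxes_of(picture, thing): "xy" ([column, row] as shares, 0 to 1, of the picture: columns of its width, rows of its height, amid what is visible of it).
- ctrl.cut_out(picture, thing): "pixels" (480x640 bool, what is visible of it) and "xy" ([column, row] as shares, 0 to 1, of the picture: columns of its width, rows of its height, amid what is visible of it).
The state is a dict: "clock": time; "joint_pos": joint angles; "qvel": joint speeds; "tau": joint torques, N m; "tool_pos": TCP position; "orientation": TCP orientation; "force": force on the tool from outside, world axes, zero at the start; "moment": the same for the moment, N m; "opening": finger opening in m; "gripper_force": force on a finger pad.
Only numpy, scipy, OpenCV 4.12 (cv2) and the standard library are available. Lean on these libraries where they do the work, as an engineer would, in place of code of your own. Each camera call takes 0.05 s, during which the arm holds its last target. There are 200 camera calls.

## Task

Take the finished mould off the hand press and stand it flat on the wire grid beside the mould already drying there, then stand the raised mould squarely in the press's nest. Pull the press lever all the way down to its stop so that it, and not your fingers, pushes the mould's cap home, and let the lever return fully up; leave the pressed mould in the nest and do not disturb the other things.

Things in the scene. Friction and masses are not known exactly. Their poses are not given: they have to be found in the camera images.
- press: Grey hand press fixed to the table, turned up to 0.35 rad; -x is its front (towards the robot). Base plate 250 x 150 mm, 20 mm thick, x = -100 to +150 mm; origin under the middle of the nest, at table height. Two uprights (y = +-57 to 69 mm, x = 90 to 130 mm, 105 mm high) behind the nest carry the lever.
- nest (a point): Middle of the nest, on the base plate's top (z = 20 mm), axes as press. A mould's origin belongs here, its length along x. Open to the front; a rear stop with its face at x = +51 mm and side cheeks from x = 22 to 47 mm with inner faces at y = +-31 mm, all 12 mm high, leave 5 to 6 mm of play. Fingers have room at |x| under 22 mm.
- lever (a joint): Press lever angle, rad: 0 = up, home (leans 0.05 rad back past vertical), grows as it swings to the front and down; 1.62 = its stop, lever level. A spring always returns it to 0: at the bar about 2 N when up, 9 N when down; the cap adds about 5 N in the last 0.12 rad. Two arms at y = +-46 mm, 12 mm thick, run from hinge to bar.
- lever_hinge (a point): Middle of the lever's hinge axis, which lies along the press's y: 110 mm behind the nest's middle, 85 mm above the table.
- lever_nose (a point): Tip of the blunt nose under the lever's cross-piece, 110 mm along the lever from the hinge. Up, it points to the front, about 92 mm behind the nest's middle and 195 mm above the table, so the nest is free from above; at the stop it stands over the nest's middle, 62 mm above the table.
- lever_bar (a point): Middle of the lever's handle bar: black, 20 mm thick, along the press's y, 80 mm free between the two arms, 215 mm from the hinge axis. 300 mm above the table when the lever is up, 85 mm when down (then 105 mm in front of the nest's middle).
- finished_mould: Aluminium tray 90 x 52 x 32 mm (x, y, z) with a wooden cap (plate 64 x 40 x 8 mm, centred on it) that slides down into it by up to 14 mm against 10 N of friction and stays. Grip the tray across its 52 mm width, clear of the cap. About 0.33 kg. Origin: centre of the tray's underside, z up. This one starts in the press's nest with its cap already down (top 42 mm above underside).
- raised_mould: Aluminium tray 90 x 52 x 32 mm (x, y, z) with a wooden cap (plate 64 x 40 x 8 mm, centred on it) that slides down into it by up to 14 mm against 10 N of friction and stays. Grip the tray across its 52 mm width, clear of the cap. About 0.33 kg. Origin: centre of the tray's underside, z up. This one starts on the plywood board with its cap standing up (top 52 to 55 mm above underside).
- raised_mould_cap (a joint): How far the raised mould's cap is pushed down, in m: 0 fully up, 0.013 when the lever is at its stop.
- grid: Steel wire drying grid 220 x 160 x 18 mm (x, y, z), flat on top, fixed on the table, left or right of the press. Origin: centre of the underside. The drying mould stands on its +x end; the -x end is free.
- board: Plywood board 220 x 190 x 12 mm (x, y, z) fixed on the table on the other side of the press. Origin: centre of the underside. The raised mould, the jar and the lath are on it.
- dry_mould: The mould already drying on the grid, 90 x 52 x 42 mm, same look as the finished one. Leave it. Origin: centre of underside, x along its length.
- jar: White jar, 56 mm in diameter, 85 mm high, on the board's +x end. Leave it. Origin: centre of underside.
- lath: Wooden lath 180 x 22 x 10 mm lying along the board's -y edge. Leave it. Origin: centre of underside, x along its length.
- roller: Wooden rolling pin 206 mm long (along its y), 40 mm thick, on the table near the robot. Leave it. Origin: under its middle.
- bottle: Bottle 60 mm in diameter, 170 mm high, behind the press. Leave it. Origin: centre of underside.
- bowl: Bowl 110 mm in diameter, 50 mm high, behind the press. Leave it. Origin: centre of underside.
- brush: Brush 180 mm long on the table at the right. Leave it. x along its length.
- mug: White mug 76 mm in diameter, 90 mm high, at the left of the table. Leave it. Origin: centre of underside.

How it is judged (in metres and radians):
On the way, in this order (a step that is already met when the one before it is completed fails the run):
1. the finished mould stands flat on the grid, let go (x of finished_mould in the frame of grid between -0.09 and 0.09 m and y of finished_mould in the frame of grid between -0.065 and 0.065 m and z of finished_mould in the frame of grid between 0.012 and 0.024 m and angle between finished_mould's own z axis and vertical below 0.08 rad and contact force between finished_mould and the fingers below 0.1 N), for 0.1 s.
2. the raised mould stands squarely in the nest, let go (x of raised_mould in the frame of press between -0.014 and 0.009 m and y of raised_mould in the frame of press between -0.008 and 0.008 m and z of raised_mould in the frame of press between 0.014 and 0.026 m and angle between raised_mould's own z axis and vertical below 0.08 rad and angle between the x axis of raised_mould and the x axis of press, either way round below 0.15 rad and contact force between raised_mould and the fingers below 0.1 N), for 0.1 s.
3. the lever is down at its stop with the mould in the nest and its cap pushed home (x of raised_mould in the frame of press between -0.014 and 0.009 m and y of raised_mould in the frame of press between -0.008 and 0.008 m and z of raised_mould in the frame of press between 0.014 and 0.026 m and angle between raised_mould's own z axis and vertical below 0.08 rad and angle between the x axis of raised_mould and the x axis of press, either way round below 0.15 rad and value of joint lever above 1.55 rad and value of joint raised_mould_cap above 0.01 m), for 0.1 s.
At the end, for the whole second after the job is handed in: Finished mould flat on the grid (middle within 90 x 65 mm of the grid's). Raised mould flat in the nest: 14 mm before to 9 mm behind its middle, 8 mm sideways, square to 0.15 rad, cap 10 mm down or more. Lever up within 0.08 rad. Moulds at rest (x of finished_mould in the frame of grid between -0.09 and 0.09 m and y of finished_mould in the frame of grid between -0.065 and 0.065 m and z of finished_mould in the frame of grid between 0.012 and 0.024 m and angle between each of finished_mould, raised_mould's own z axis and vertical below 0.08 rad and x of raised_mould in the frame of press between -0.014 and 0.009 m and y of raised_mould in the frame of press between -0.008 and 0.008 m and z of raised_mould in the frame of press between 0.014 and 0.026 m and angle between the x axis of raised_mould and the x axis of press, either way round below 0.15 rad and value of joint lever below 0.08 rad and value of joint raised_mould_cap above 0.01 m and linear speed of each of finished_mould, raised_mould below 0.02 m/s); the robot touches nothing.
It fails at once if the mould already drying was shifted more than 20 mm, or another bystander more than 30 mm (distance of dry_mould from where it was at the start of the episode above 0.02 m or distance of any of jar, lath, roller, bottle, bowl, brush, mug from where it was at the start of the episode above 0.03 m).
It fails at once if a mould was tipped (angle between any of finished_mould, raised_mould's own z axis and vertical above 0.6 rad).
It fails at once if the raised mould's cap was pushed down while the mould was not in the nest (value of joint raised_mould_cap above 0.006 m and horizontal distance between raised_mould and nest above 0.03 m).
It fails at once if the raised mould's cap was pushed down by the hand and not the lever (value of joint lever below 1.2 rad and velocity of joint raised_mould_cap above 0.01 m/s and value of joint raised_mould_cap above 0.006 m).
It also fails if it takes over 72 s, if anything falls off the work surface, if the arm or the gripper's body presses on something with over 40 N, if the wrist force passes 120 N, or if a joint passes its speed limit or range.

## Working session

There is one attempt and no reset: what is moved stays moved. The work goes in short steps, Python scripts to look and compute and a tool call to move; the robot and the scene stay as the last step left them, time stands still between calls to the robot, and variables do not carry over. Pictures are saved under pics/ and viewed, at most 10 in all, crops included, and the job is handed in when it is done.

Besides the shell and the picture viewer there is one more tool, called after "Request:" as name(argument=value, ...) on one line, values as JSON. send_rows: Moves the arm, as the interface text tells. Shift numbers are shares of 800 mm and turn numbers shares of 90 degrees, none past 1 either way. Its arguments: {"type":"object","properties":{"deltas":{"type":"array","items":{"type":"array"}},"gripper":{"type":"number"}},"required":["deltas"]}

```bash
mkdir -p pics; cat > h.py <<'E'
import numpy as np, cv2
from plant import ctrl
def K(p):
    f=240/np.tan(np.radians(p["vertical_fov"])/2)
    return np.array([[f,0,p["cx"]],[0,f,p["cy"]],[0,0,1.]])
def ray(p,uv,z):
    R=cv2.Rodrigues(np.array(p["rvec"],float))[0];t=np.array(p["tvec"],float).ravel()
    c=-R.T@t; d=R.T@np.linalg.inv(K(p))@np.array([uv[0],uv[1],1.])
    return c+d*(z-c[2])/d[2]
def proj(p,X):
    return cv2.projectPoints(np.array(X,float).reshape(-1,3),np.array(p["rvec"],float),np.array(p["tvec"],float),K(p),None)[0][:,0]
def save(p,n): cv2.imwrite(f"pics/{n}.png",p["color"][:,:,::-1])
E
python3 - <<'E'
from h import *
o=ctrl.get_obs();print(o["clock"],o["tool_pos"],o["orientation"],o["opening"])
for n in ("scene","side"):
    p=ctrl.snapshot(n);save(p,n);print(n,{k:v for k,v in p.items() if k!="color"})
    for t,z in [("press",.02),("finished_mould",.05),("raised_mould",.04),("grid",.018),("board",.012),("dry_mould",.04),("jar",.05),("lever_bar",.3),("nest",.02)]:
        for r in ctrl.boxes_of(p,t)[:2]:
            uv=np.array(r["xy"])*[640,480]; print(t,round(r["conf"],2),uv.round(),ray(p,uv,z).round(3))
E
```

```text
0.0 [0.1687394  0.6531582  0.29121909] [ 1.79904277e+02 -6.70216245e-03 -1.44915249e+01] 0.08782811808226251
scene {'vertical_fov': 46.7920144909869, 'cx': 315.86462011374357, 'cy': 234.41856421320088, 'rvec': array([ 2.01991783,  1.21189695, -0.52095684]), 'tvec': array([-0.23811797, -0.19634315,  2.04067059]), 'shot': 1}
press 0.91 [320. 287.] [ 0.598 -0.04   0.02 ]
finished_mould 0.75 [318. 279.] [ 0.59  -0.045  0.05 ]
raised_mould 0.92 [210. 284.] [ 0.458 -0.326  0.04 ]
grid 0.58 [391. 228.] [0.471 0.296 0.018]
board 0.59 [216. 306.] [ 0.518 -0.333  0.012]
dry_mould 0.77 [401. 239.] [0.55  0.279 0.04 ]
dry_mould 0.68 [317. 290.] [ 0.622 -0.063  0.04 ]
jar 0.9 [222. 307.] [ 0.564 -0.33   0.05 ]
lever_bar 0.69 [323. 268.] [ 0.774 -0.138  0.3  ]
lever_bar 0.47 [318. 287.] [ 0.821 -0.176  0.3  ]
nest 0.73 [318. 289.] [ 0.603 -0.049  0.02 ]
nest 0.58 [269. 338.] [ 0.697 -0.25   0.02 ]
side {'vertical_fov': 51.592783157668634, 'cx': 316.72720053848633, 'cy': 235.31526076221638, 'rvec': array([ 2.1501282 , -0.56249268,  0.25888542]), 'tvec': array([-0.48062469,  0.2911511 ,  1.16338366]), 'shot': 2}
press 0.96 [361. 279.] [ 0.645 -0.072  0.02 ]
press 0.58 [262. 317.] [ 0.355 -0.068  0.02 ]
finished_mould 0.69 [328. 279.] [ 0.553 -0.056  0.05 ]
raised_mould 0.64 [347. 375.] [ 0.44  -0.336  0.04 ]
grid 0.57 [245. 234.] [0.452 0.28  0.018]
board 0.91 [369. 372.] [ 0.498 -0.336  0.012]
dry_mould 0.71 [269. 221.] [0.535 0.278 0.04 ]
jar 0.79 [392. 343.] [ 0.569 -0.318  0.05 ]
jar 0.26 [361. 281.] [ 0.624 -0.105  0.05 ]
lever_bar 0.81 [370. 224.] [ 0.581 -0.191  0.3  ]
lever_bar 0.67 [359. 279.] [ 0.464 -0.329  0.3  ]
nest 0.59 [361. 280.] [ 0.643 -0.074  0.02 ]
nest 0.26 [368. 371.] [ 0.495 -0.336  0.02 ]
```

View pics/side.png

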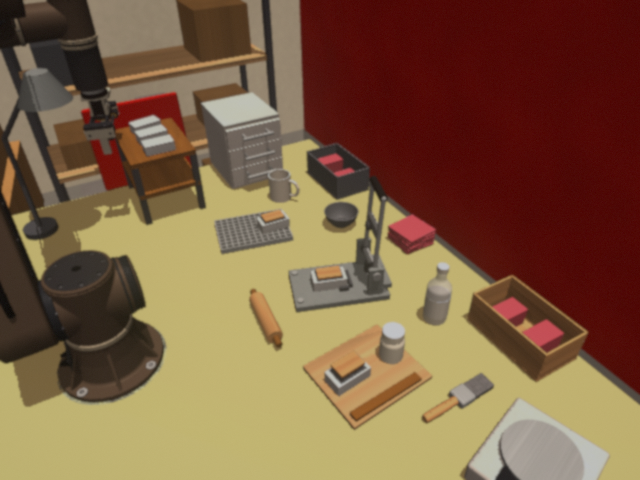

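View pics/scene.png

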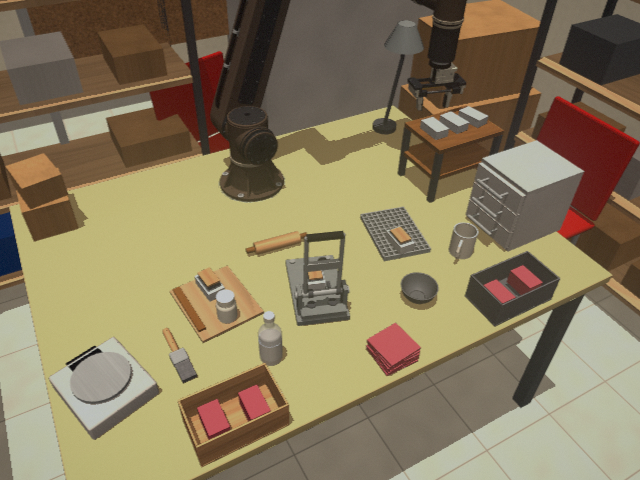

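The side view shows the press at about (340,283) with the lever up, the grid at (253,231) with the dry mould on its far end, and the board at (368,372) with the raised mould at (348,372). The roller lies in front at (266,317). In the scene view the same layout holds: press (318,290), grid (395,232), board (216,300). I'll move over the grid for a closer look.

```bash
cat >> h.py <<'E'
def plan(goal,yaw=None,nc=None):
    """print per-call end shift (shares) + turn share for a straight move split into calls"""
    o=ctrl.get_obs(); p=np.array(o["tool_pos"]); y0=o["orientation"][2]
    dy=0 if yaw is None else (yaw-y0+180)%360-180
    d=np.array(goal)-p; n=nc or int(max(np.ceil(np.linalg.norm(d)/.2),np.ceil(abs(dy)/34),1))
    print("from",p.round(4),round(y0,2),"calls",n)
    for i in range(n):
        a=np.radians(y0+dy*i/n); x=np.array([np.cos(a),np.sin(a),0]); y=np.array([np.sin(a),-np.cos(a),0])
        s=d/n; print(np.round(np.array([s@x,s@y,-s[2]])/.8,4),"turn",round(-dy/n/90,4))
E
python3 -c "
from h import *
plan([.42,.25,.35])"
```

```text
from [0.1688 0.6535 0.2922] -14.48 calls 3
[ 0.1434  0.1366 -0.0241] turn 0.0
[ 0.1434  0.1366 -0.0241] turn 0.0
[ 0.1434  0.1366 -0.0241] turn 0.0
```

Request:
send_rows(deltas=[[[0.029, 0.027, -0.005], 0], [[0.057, 0.055, -0.01], 0], [[0.086, 0.082, -0.014], 0], [[0.115, 0.109, -0.019], 0], [[0.143, 0.137, -0.024], 0]], gripper=1)

```text
clock: 1.42
tool_pos: [0.2528, 0.5175, 0.3115]
orientation: [-180.0, -0.0, -14.5]
force: [0.5, 0.8, 0.9]
opening: 0.0877
gripper_force: 0.0
```

Request:
send_rows(deltas=[[[0.029, 0.027, -0.005], 0], [[0.057, 0.055, -0.01], 0], [[0.086, 0.082, -0.014], 0], [[0.115, 0.109, -0.019], 0], [[0.143, 0.137, -0.024], 0]])

```text
clock: 1.83
tool_pos: [0.3361, 0.3826, 0.331]
orientation: [-180.0, -0.0, -14.5]
force: [0.5, -0.3, 0.7]
opening: 0.0878
gripper_force: 0.0
```

Request:
send_rows(deltas=[[[0.029, 0.027, -0.005], 0], [[0.057, 0.055, -0.01], 0], [[0.086, 0.082, -0.014], 0], [[0.115, 0.109, -0.019], 0], [[0.143, 0.137, -0.024], 0]])

```text
clock: 2.25
tool_pos: [0.4194, 0.2479, 0.3503]
orientation: [-180.0, -0.0, -14.5]
force: [0.4, 0.8, 0.5]
opening: 0.087
gripper_force: 0.0
```

```bash
python3 - <<'E'
from h import *
p=ctrl.snapshot("wrist");save(p,"w1")
o=ctrl.get_obs();print(o["clock"],o["tool_pos"],o["orientation"],o["joint_pos"])
R=cv2.Rodrigues(p["rvec"])[0];print("cam",-R.T@p["tvec"],R[2])
for t,z in [("grid",.018),("dry_mould",.05)]:
    for r in ctrl.cut_out(p,t)[:1]:
        m=r["pixels"].astype(np.uint8);q=cv2.boxPoints(cv2.minAreaRect(cv2.findNonZero(m)))
        print(t,r["conf"],[ray(p,c,z).round(3)[:2] for c in q])
plan([.46,-.045,.40],-15)
E
```

```text
2.3 [0.42105813 0.24470641 0.35117839] [-1.79989171e+02 -8.43192396e-02 -1.45318444e+01] [ 53.40909255   0.40710865 -16.78300172   0.07756144 -72.76820143
  22.03612132]
cam [0.50107607 0.22474065 0.4439679 ] [-0.29974108  0.07779847 -0.95084314]
grid 0.81 [array([0.607, 0.353]), array([0.573, 0.197]), array([0.357, 0.24 ]), array([0.396, 0.424])]
dry_mould 0.96 [array([0.589, 0.298]), array([0.587, 0.246]), array([0.497, 0.246]), array([0.497, 0.303])]
from [0.4197 0.2477 0.3503] -14.67 calls 2
[ 0.0707  0.1706 -0.031 ] turn 0.0018
[ 0.0712  0.1704 -0.031 ] turn 0.0018
```

View pics/w1.png

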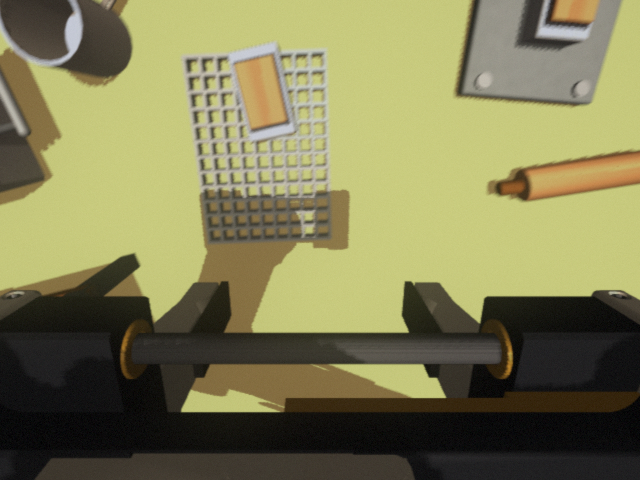

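The wrist view shows the grid with corners near (184,56), (327,50), (329,241), (209,243). The dry mould is at (262,92), and the press's front edge runs from (460,95) to (590,103).

```bash
python3 - <<'E'
from h import *
p=ctrl.snapshot("wrist")
for z,c in [(.018,[(184,56),(327,50),(329,241),(209,243)]),(.02,[(460,95),(590,103)])]:
    q=np.array([ray(p,u,z)[:2] for u in c]);print(q.round(3),q.mean(0).round(3),[round(float(np.degrees(np.arctan2(*(q[i]-q[i-1])[::-1]))),1) for i in range(len(q))])
E
```

```text
[[0.606 0.348]
 [0.572 0.194]
 [0.357 0.245]
 [0.394 0.396]] [0.482 0.296] [-12.9, -102.5, 166.6, 76.4]
[[ 0.489  0.059]
 [ 0.444 -0.083]] [ 0.467 -0.012] [72.1, -107.9]
```

Request:
send_rows(deltas=[[[0.014, 0.034, -0.006], 0], [[0.028, 0.068, -0.012], 0], [[0.042, 0.102, -0.019], 0], [[0.057, 0.136, -0.025], 0], [[0.071, 0.17, -0.031], 0]])

```text
clock: 2.87
tool_pos: [0.4396, 0.1032, 0.3748]
orientation: [-180.0, -0.0, -14.4]
force: [0.5, 0.5, 0.3]
opening: 0.0881
gripper_force: 0.0
```

Request:
send_rows(deltas=[[[0.014, 0.034, -0.006], 0], [[0.028, 0.068, -0.012], 0], [[0.042, 0.102, -0.019], 0], [[0.057, 0.136, -0.025], 0], [[0.071, 0.17, -0.031], 0]])

```text
clock: 3.28
tool_pos: [0.461, -0.0428, 0.3997]
orientation: [-180.0, -0.0, -14.4]
force: [0.4, 0.8, -0.8]
opening: 0.0876
gripper_force: 0.0
```

```bash
python3 - <<'E'
from h import *
p=ctrl.snapshot("wrist");save(p,"w2")
for t,z in [("press",.02),("finished_mould",.052)]:
    for r in ctrl.cut_out(p,t)[:1]:
        m=r["pixels"].astype(np.uint8);q=cv2.boxPoints(cv2.minAreaRect(cv2.findNonZero(m)))
        print(t,r["conf"],[ray(p,c,z).round(3)[:2] for c in q])
E
```

```text
press 0.72 [array([0.702, 0.006]), array([ 0.659, -0.164]), array([ 0.433, -0.119]), array([0.485, 0.081])]
finished_mould 0.85 [array([ 0.524, -0.004]), array([ 0.61 , -0.034]), array([ 0.595, -0.084]), array([ 0.508, -0.057])]
```

View pics/w2.png

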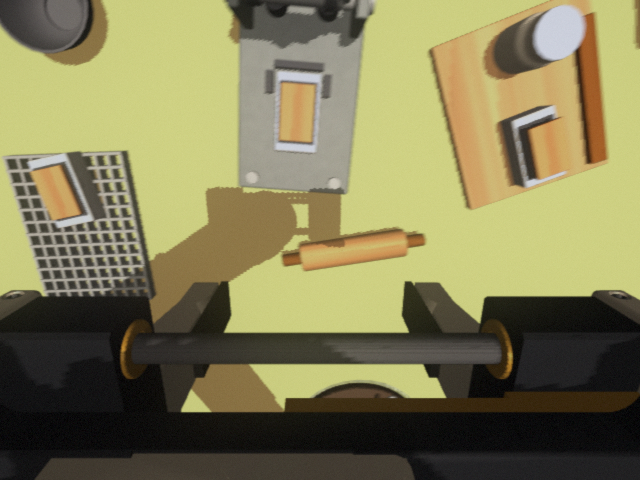

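The wrist view shows the finished mould squarely in the nest at about (297,110), the press front edge from (240,187) to (348,193), and the raised mould on the board at (535,148). The wrist camera sits on the tool's +x side, so I'll turn the tool half around to keep it away from the lever.

Request:
send_rows(deltas=[[[0, 0, 0.005], 0.068], [[0, 0, 0.01], 0.136], [[0, 0, 0.015], 0.204], [[0, 0, 0.02], 0.272], [[0, 0, 0.025], 0.34]])

```text
clock: 3.85
tool_pos: [0.4608, -0.0409, 0.3788]
orientation: [180.0, 0.0, -45.3]
force: [0.1, 0.4, -1.1]
opening: 0.0874
gripper_force: 0.0
```

Request:
send_rows(deltas=[[[0, 0, 0.005], 0.068], [[0, 0, 0.01], 0.136], [[0, 0, 0.015], 0.204], [[0, 0, 0.02], 0.272], [[0, 0, 0.025], 0.34]])

```text
clock: 4.27
tool_pos: [0.4608, -0.0408, 0.3588]
orientation: [180.0, 0.0, -75.9]
force: [-0.6, -0.3, -0.5]
opening: 0.0876
gripper_force: 0.0
```

Request:
send_rows(deltas=[[[0, 0, 0.005], 0.068], [[0, 0, 0.01], 0.136], [[0, 0, 0.015], 0.204], [[0, 0, 0.02], 0.272], [[0, 0, 0.025], 0.34]])

```text
clock: 4.68
tool_pos: [0.4608, -0.0408, 0.3388]
orientation: [180.0, 0.0, -106.5]
force: [0.1, -1.2, -0.2]
opening: 0.088
gripper_force: 0.0
```

Request:
send_rows(deltas=[[[0, 0, 0.005], 0.068], [[0, 0, 0.01], 0.136], [[0, 0, 0.015], 0.204], [[0, 0, 0.02], 0.272], [[0, 0, 0.025], 0.34]])

```text
clock: 5.1
tool_pos: [0.4608, -0.0408, 0.3189]
orientation: [180.0, -0.0, -137.1]
force: [-0.3, 0.8, -0.3]
opening: 0.0879
gripper_force: 0.0
```

Request:
send_rows(deltas=[[[0, 0, 0.005], 0.068], [[0, 0, 0.01], 0.136], [[0, 0, 0.015], 0.204], [[0, 0, 0.02], 0.272], [[0, 0, 0.025], 0.34]])

```text
clock: 5.52
tool_pos: [0.4608, -0.0408, 0.2989]
orientation: [180.0, -0.0, -167.7]
force: [-0.5, 0.4, -0.3]
opening: 0.0877
gripper_force: 0.0
```

Request:
send_rows(deltas=[[[0, 0, 0.005], 0.068], [[0, 0, 0.01], 0.136], [[0, 0, 0.015], 0.204], [[0, 0, 0.02], 0.272], [[0, 0, 0.025], 0.34]])

```text
clock: 5.93
tool_pos: [0.4608, -0.0408, 0.2789]
orientation: [180.0, -0.0, 161.7]
force: [-0.6, 0.2, 0.4]
opening: 0.0881
gripper_force: 0.0
```

```bash
python3 - <<'E'
from h import *
plan([.56,-.044,.25],162)
E
```

```text
from [ 0.4608 -0.0408  0.2789] 161.73 calls 1
[-0.119   0.0351  0.0361] turn -0.003
```

Request:
send_rows(deltas=[[[-0.03, 0.009, 0.009], 0], [[-0.06, 0.018, 0.018], 0], [[-0.09, 0.026, 0.027], 0], [[-0.119, 0.035, 0.036], 0], [[-0.119, 0.035, 0.036], 0]])

```text
clock: 6.35
tool_pos: [0.563, -0.0435, 0.248]
orientation: [-179.9, -0.1, 162.0]
force: [0.1, -0.2, -0.3]
opening: 0.0877
gripper_force: 0.0
```

```bash
python3 - <<'E'
from h import *
p=ctrl.snapshot("wrist");save(p,"w3")
for t,z in [("finished_mould",.052)]:
    for r in ctrl.cut_out(p,t)[:1]:
        m=r["pixels"].astype(np.uint8);q=cv2.boxPoints(cv2.minAreaRect(cv2.findNonZero(m)))
        print(t,r["conf"],q.round(),[ray(p,c,z).round(3)[:2] for c in q])
q=np.array([ray(p,u,.02)[:2] for u in proj(p,[[.559,-.045,.02]])]);print(proj(p,[[.559,-.045,.052]]))
plan([.5595,-.0445,.088])
E
```

```text
finished_mould 0.7 [[285. 269.]
 [287. 165.]
 [349. 166.]
 [346. 270.]] [array([ 0.592, -0.085]), array([ 0.506, -0.052]), array([ 0.522, -0.004]), array([ 0.611, -0.032])]
[[315.55620903 221.8818651 ]]
from [ 0.5602 -0.0439  0.2491] 161.98 calls 1
[ 0.0006 -0.001   0.2014] turn 0.0
```

View pics/w3.png

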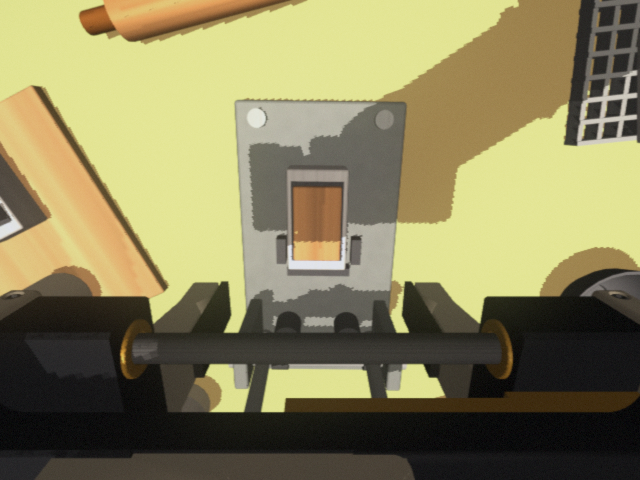

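The wrist view shows the tray at (287–348, 166–270) between the cheeks, and the press front edge at (236,101)–(405,102). It is aligned with the tool, so I descend.

```bash
python3 - <<'E'
from h import *
p=ctrl.snapshot("wrist")
q=np.array([ray(p,u,.02)[:2] for u in [(236,101),(405,102)]]);d=q[0]-q[1];a=np.arctan2(d[1],d[0])+np.pi/2
print(q,np.linalg.norm(d),np.degrees(a),q.mean(0)+.1*np.array([np.cos(a),np.sin(a)]))
E
```

```text
[[ 0.44035636 -0.08024443]
 [ 0.48638456  0.05878987]] 0.1464552245725795 -18.317455241403636 [ 0.55830344 -0.04215545]
```

Request:
send_rows(deltas=[[[0.001, -0.001, 0.05], 0], [[0.001, -0.001, 0.1], 0], [[0.001, -0.001, 0.15], 0], [[0.001, -0.001, 0.19], 0], [[0.001, -0.001, 0.201], 0]])

```text
clock: 6.92
tool_pos: [0.5556, -0.0457, 0.0859]
orientation: [-179.8, -0.3, 161.9]
force: [-3.3, 1.1, 7.2]
opening: 0.0873
gripper_force: 5.1
```

Request:
send_rows(deltas=[[[0, 0, 0], 0], [[0, 0, 0], 0], [[0, 0, 0], 0], [[0, 0, 0], 0], [[0, 0, 0], 0]], gripper=0.4)

```text
clock: 7.33
tool_pos: [0.5597, -0.0456, 0.0913]
orientation: [179.9, 0.1, 161.9]
force: [-0.3, -0.3, 0.1]
opening: 0.0598
gripper_force: 0.0
```

Request:
send_rows(deltas=[[[0, 0, 0], 0], [[0, 0, 0], 0], [[0, 0, 0], 0], [[0, 0, 0], 0], [[0, 0, 0], 0]])

```text
clock: 7.75
tool_pos: [0.5602, -0.0453, 0.0911]
orientation: [179.9, 0.2, 161.9]
force: [-0.8, 4.1, 7.5]
opening: 0.052
gripper_force: 30.0
```

Request:
send_rows(deltas=[[[0, 0, -0.03], 0], [[0, 0, -0.07], 0], [[0, 0, -0.11], 0], [[0, 0, -0.15], 0], [[0, 0, -0.17], 0]])

```text
clock: 8.17
tool_pos: [0.5597, -0.046, 0.2296]
orientation: [179.9, 0.2, 161.9]
force: [0.7, -0.8, -3.3]
opening: 0.0519
gripper_force: 30.0
```

```bash
python3 - <<'E'
from h import *
o=ctrl.get_obs();print(o["opening"],o["gripper_force"],o["force"])
plan([.4285,.308,.20],167)
E
```

```text
0.05192552837264589 29.991055727005005 [ 0.74881022 -0.75041075 -3.26803782]
from [ 0.5597 -0.046   0.2296] 161.93 calls 2
[0.1466 0.1849 0.0185] turn -0.0282
[0.1383 0.1912 0.0185] turn -0.0282
```

Request:
send_rows(deltas=[[[0.029, 0.037, 0.004], -0.006], [[0.059, 0.074, 0.007], -0.012], [[0.088, 0.111, 0.011], -0.018], [[0.117, 0.148, 0.015], -0.024], [[0.147, 0.185, 0.018], -0.028]])

```text
clock: 8.58
tool_pos: [0.4917, 0.1321, 0.2109]
orientation: [-180.0, -0.1, 164.4]
force: [1.3, 0.6, -3.4]
opening: 0.0518
gripper_force: 30.0
```

Request:
send_rows(deltas=[[[0.029, 0.039, 0.004], -0.006], [[0.059, 0.077, 0.007], -0.012], [[0.088, 0.115, 0.011], -0.018], [[0.117, 0.154, 0.015], -0.024], [[0.138, 0.191, 0.018], -0.028]])

```text
clock: 9.0
tool_pos: [0.4258, 0.3092, 0.1965]
orientation: [-180.0, -0.1, 167.0]
force: [0.8, -0.4, -3.5]
opening: 0.0522
gripper_force: 30.0
```

```bash
python3 - <<'E'
from h import *
plan([.4285,.308,.092],167)
E
```

```text
from [0.4258 0.3092 0.1965] 166.99 calls 1
[-0.0036 -0.0007  0.1307] turn -0.0001
```

Request:
send_rows(deltas=[[[-0.002, 0, 0.04], 0], [[-0.003, 0, 0.08], 0], [[-0.003, 0, 0.11], 0], [[-0.003, 0, 0.125], 0], [[-0.003, 0, 0.131], 0]])

```text
clock: 9.42
tool_pos: [0.4289, 0.306, 0.0895]
orientation: [-179.7, -0.1, 166.9]
force: [-0.5, -0.0, -1.5]
opening: 0.0518
gripper_force: 30.0
```

Request:
send_rows(deltas=[[[0, 0, 0], 0], [[0, 0, 0], 0], [[0, 0, 0], 0], [[0, 0, 0], 0], [[0, 0, 0], 0]])

```text
clock: 9.83
tool_pos: [0.4305, 0.3079, 0.0931]
orientation: [179.9, 0.0, 166.9]
force: [0.2, -0.3, -3.5]
opening: 0.0517
gripper_force: 30.0
```

Still about 3.5 mm high with its weight hanging, so I lower it a little and release.

Request:
send_rows(deltas=[[[0, 0, 0.002], 0], [[0, 0, 0.003], 0], [[0, 0, 0.004], 0], [[0, 0, 0.004], 0], [[0, 0, 0.004], 0]])

```text
clock: 10.25
tool_pos: [0.4302, 0.3076, 0.0892]
orientation: [180.0, 0.0, 167.0]
force: [-2.4, -0.2, 1.6]
opening: 0.0517
gripper_force: 30.0
```

Request:
send_rows(deltas=[[[0, 0, 0], 0], [[0, 0, 0], 0], [[0, 0, 0], 0], [[0, 0, 0], 0], [[0, 0, 0], 0]], gripper=1)

```text
clock: 10.67
tool_pos: [0.4303, 0.3077, 0.089]
orientation: [180.0, 0.0, 167.0]
force: [-0.7, 0.5, 0.2]
opening: 0.0794
gripper_force: 0.0
```

Request:
send_rows(deltas=[[[0, 0, 0], 0], [[0, 0, 0], 0], [[0, 0, -0.01], 0], [[0, 0, -0.03], 0], [[0, 0, -0.06], 0]])

```text
clock: 11.08
tool_pos: [0.4295, 0.3066, 0.1363]
orientation: [-179.8, -0.1, 166.9]
force: [-0.6, 0.0, 0.1]
opening: 0.0874
gripper_force: 0.0
```

Request:
send_rows(deltas=[[[0, 0, -0.04], 0], [[0, 0, -0.08], 0], [[0, 0, -0.12], 0], [[0, 0, -0.16], 0], [[0, 0, -0.18], 0]])

```text
clock: 11.5
tool_pos: [0.4309, 0.3081, 0.2861]
orientation: [179.7, 0.2, 167.0]
force: [0.4, 1.6, -1.0]
opening: 0.0876
gripper_force: 0.0
```

```bash
python3 - <<'E'
from h import *
p=ctrl.snapshot("wrist");save(p,"w4")
plan([.43,-.29,.35])
p=ctrl.snapshot("side")
for t,z in [("finished_mould",.06),("dry_mould",.06)]:
    for r in ctrl.boxes_of(p,t)[:2]: print(t,r["conf"],ray(p,np.array(r["xy"])*[640,480],z))
E
```

```text
from [0.4316 0.3088 0.2879] 167.01 calls 4
[-0.0416 -0.1824 -0.0194] turn 0.0
[-0.0416 -0.1824 -0.0194] turn 0.0
[-0.0416 -0.1824 -0.0194] turn 0.0
[-0.0416 -0.1824 -0.0194] turn 0.0
finished_mould 0.67 [0.41470287 0.26012764 0.06      ]
dry_mould 0.7 [0.52489389 0.25144329 0.06      ]
```

View pics/w4.png

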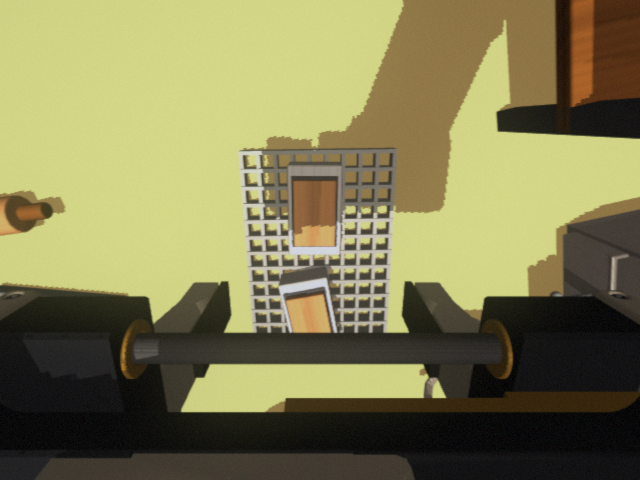

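The finished mould stands squarely on the grid's free end at (315,210), clear of the dry mould at (307,300). Next I go to the board.

Request:
send_rows(deltas=[[[-0.01, -0.037, -0.004], 0], [[-0.018, -0.075, -0.008], 0], [[-0.026, -0.112, -0.012], 0], [[-0.034, -0.15, -0.016], 0], [[-0.042, -0.182, -0.019], 0]])

```text
clock: 12.12
tool_pos: [0.429, 0.1561, 0.2952]
orientation: [-179.9, -0.1, 167.0]
force: [0.6, 0.3, 0.8]
opening: 0.0874
gripper_force: 0.0
```

Request:
send_rows(deltas=[[[-0.01, -0.037, -0.004], 0], [[-0.018, -0.075, -0.008], 0], [[-0.026, -0.112, -0.012], 0], [[-0.034, -0.15, -0.016], 0], [[-0.042, -0.182, -0.019], 0]])

```text
clock: 12.53
tool_pos: [0.4288, 0.0068, 0.3106]
orientation: [-179.9, -0.1, 167.0]
force: [0.8, 0.1, 0.3]
opening: 0.0873
gripper_force: 0.0
```

Request:
send_rows(deltas=[[[-0.01, -0.037, -0.004], 0], [[-0.018, -0.075, -0.008], 0], [[-0.026, -0.112, -0.012], 0], [[-0.034, -0.15, -0.016], 0], [[-0.042, -0.182, -0.019], 0]])

```text
clock: 12.95
tool_pos: [0.4287, -0.1425, 0.3257]
orientation: [-180.0, -0.1, 166.9]
force: [1.0, -0.1, -0.2]
opening: 0.0876
gripper_force: 0.0
```

Request:
send_rows(deltas=[[[-0.01, -0.037, -0.004], 0], [[-0.018, -0.075, -0.008], 0], [[-0.026, -0.112, -0.012], 0], [[-0.034, -0.15, -0.016], 0], [[-0.042, -0.182, -0.019], 0]])

```text
clock: 13.37
tool_pos: [0.4288, -0.2918, 0.3406]
orientation: [180.0, -0.1, 166.9]
force: [0.1, 1.5, 0.3]
opening: 0.0879
gripper_force: 0.0
```

```bash
python3 - <<'E'
from h import *
p=ctrl.snapshot("wrist");save(p,"w5")
print(ctrl.get_obs()["tool_pos"],ctrl.get_obs()["joint_pos"])
for t,z in [("raised_mould",.044),("jar",.09)]:
    for r in ctrl.cut_out(p,t)[:1]:
        m=r["pixels"].astype(np.uint8);q=cv2.boxPoints(cv2.minAreaRect(cv2.findNonZero(m)))
        print(t,r["conf"],q.round(),[ray(p,c,z).round(3)[:2] for c in q])
E
```

```text
[ 0.42930967 -0.29468791  0.34068591] [-1.28046821e+01  4.25698793e+00 -1.40821786e+01  7.96113628e-02
 -7.18167813e+01 -9.03259232e+01]
raised_mould 0.7 [[256. 190.]
 [300. 173.]
 [328. 247.]
 [284. 264.]] [array([ 0.4  , -0.357]), array([ 0.393, -0.304]), array([ 0.485, -0.292]), array([ 0.495, -0.348])]
jar 0.87 [[297. 281.]
 [343. 281.]
 [343. 333.]
 [297. 333.]] [array([ 0.5  , -0.332]), array([ 0.511, -0.283]), array([ 0.575, -0.296]), array([ 0.563, -0.347])]
```

View pics/w5.png

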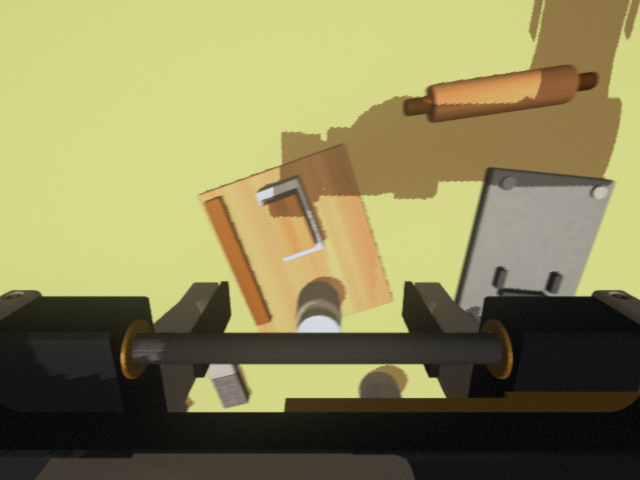

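The wrist view shows the raised mould's tray at (257,190), (298,178), (323,245), (284,261), with the lath close beside it at (205,200)–(270,325) and the jar at (320,305). I'll align above it and narrow the opening because of the lath.

```bash
python3 - <<'E'
from h import *
plan([.443,-.325,.25],187.5)
E
```

```text
from [ 0.4289 -0.2914  0.34  ] 166.77 calls 1
[-0.0267 -0.0368  0.1125] turn -0.2303
```

Request:
send_rows(deltas=[[[-0.007, -0.009, 0.03], -0.058], [[-0.014, -0.018, 0.06], -0.116], [[-0.02, -0.027, 0.09], -0.174], [[-0.027, -0.037, 0.112], -0.23], [[-0.027, -0.037, 0.112], -0.23]], gripper=0.77)

```text
clock: 13.93
tool_pos: [0.4425, -0.3229, 0.2473]
orientation: [179.8, -0.4, -172.1]
force: [0.2, 0.4, -0.4]
opening: 0.0685
gripper_force: 0.0
```

Request:
send_rows(deltas=[[[0, 0, 0], 0], [[0, 0, 0], 0], [[0, 0, 0], 0], [[0, 0, 0], 0], [[0, 0, 0], 0]])

```text
clock: 14.35
tool_pos: [0.4443, -0.3236, 0.2533]
orientation: [-180.0, 0.1, -172.4]
force: [-1.0, -0.1, 0.5]
opening: 0.0676
gripper_force: 0.0
```

```bash
python3 - <<'E'
from h import *
p=ctrl.snapshot("wrist");save(p,"w6")
for t,z in [("raised_mould",.044),("lath",.022)]:
    for r in ctrl.cut_out(p,t)[:1]:
        m=r["pixels"].astype(np.uint8);q=cv2.boxPoints(cv2.minAreaRect(cv2.findNonZero(m)))
        print(t,r["conf"],q.round(),[ray(p,c,z).round(3)[:2] for c in q])
E
```

```text
raised_mould 0.61 [[286. 167.]
 [345. 167.]
 [345. 267.]
 [286. 267.]] [array([ 0.4  , -0.358]), array([ 0.393, -0.308]), array([ 0.485, -0.293]), array([ 0.492, -0.348])]
lath 0.88 [[213. 157.]
 [238. 156.]
 [243. 282.]
 [218. 283.]] [array([ 0.403, -0.426]), array([ 0.399, -0.404]), array([ 0.524, -0.391]), array([ 0.529, -0.416])]
```

View pics/w6.png

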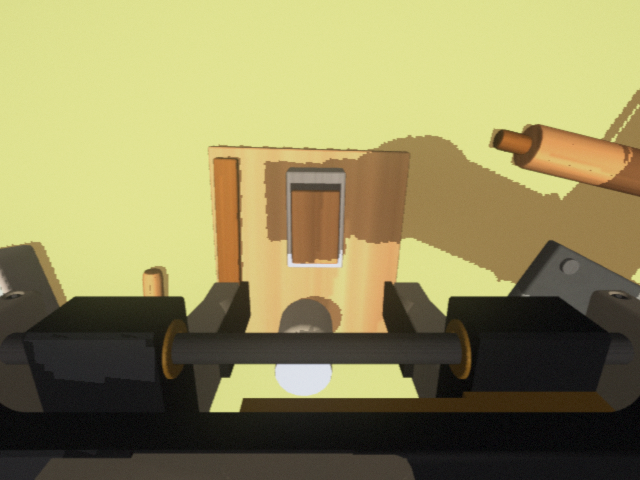

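The wrist view shows the tray at (287–344, 168–268), squarely under the tool, with the lath's edge at column 240 — about 46 mm of clearance. I descend and grip.

```bash
python3 - <<'E'
from h import *
plan([.445,-.3265,.0845])
E
```

```text
from [ 0.4441 -0.3237  0.2527] -172.35 calls 1
[-0.0007 -0.0036  0.2102] turn 0.0
```

Request:
send_rows(deltas=[[[-0.001, -0.002, 0.05], 0], [[-0.001, -0.003, 0.1], 0], [[-0.001, -0.003, 0.14], 0], [[-0.001, -0.003, 0.17], 0], [[-0.001, -0.003, 0.19], 0]])

```text
clock: 14.92
tool_pos: [0.4438, -0.3257, 0.0975]
orientation: [179.9, -0.2, -172.4]
force: [0.7, -0.2, 0.2]
opening: 0.0677
gripper_force: 0.0
```

Request:
send_rows(deltas=[[[0, 0, 0.007], 0], [[0, 0, 0.013], 0], [[0, 0, 0.018], 0], [[0, 0, 0.02], 0], [[0, 0, 0.02], 0]])

```text
clock: 15.33
tool_pos: [0.4455, -0.3262, 0.0848]
orientation: [-180.0, 0.1, -172.3]
force: [0.7, 0.0, 0.0]
opening: 0.0674
gripper_force: 0.0
```

Request:
send_rows(deltas=[[[0, 0, 0], 0], [[0, 0, 0], 0], [[0, 0, 0], 0], [[0, 0, 0], 0], [[0, 0, 0], 0]], gripper=0.4)

```text
clock: 15.75
tool_pos: [0.4453, -0.3259, 0.0848]
orientation: [-180.0, 0.0, -172.3]
force: [-0.1, 3.2, 5.6]
opening: 0.0518
gripper_force: 30.0
```

Request:
send_rows(deltas=[[[0, 0, 0], 0], [[0, 0, 0], 0], [[0, 0, 0], 0], [[0, 0, 0], 0], [[0, 0, 0], 0]])

```text
clock: 16.17
tool_pos: [0.4453, -0.3259, 0.0848]
orientation: [-180.0, 0.0, -172.3]
force: [-0.9, 3.9, 6.7]
opening: 0.0519
gripper_force: 30.0
```

Request:
send_rows(deltas=[[[0, 0, -0.03], 0], [[0, 0, -0.07], 0], [[0, 0, -0.11], 0], [[0, 0, -0.15], 0], [[0, 0, -0.17], 0]])

```text
clock: 16.58
tool_pos: [0.4459, -0.3266, 0.2238]
orientation: [-179.9, 0.2, -172.3]
force: [1.2, -0.6, -4.5]
opening: 0.0521
gripper_force: 30.0
```

```bash
python3 - <<'E'
from h import *
o=ctrl.get_obs();print(o["opening"],o["gripper_force"],o["force"])
plan([.557,-.0435,.20],162)
E
```

```text
0.05206274038904757 29.99121844768524 [ 1.21329663 -0.59475958 -4.45257852]
from [ 0.4459 -0.3266  0.2238] -172.33 calls 2
[-0.0925  0.1661  0.0149] turn 0.1426
[-0.0533  0.1825  0.0149] turn 0.1426
```

Request:
send_rows(deltas=[[[-0.019, 0.033, 0.003], 0.028], [[-0.037, 0.066, 0.006], 0.057], [[-0.056, 0.1, 0.009], 0.086], [[-0.074, 0.133, 0.012], 0.114], [[-0.092, 0.166, 0.015], 0.143]])

```text
clock: 17.0
tool_pos: [0.5, -0.1833, 0.2076]
orientation: [180.0, -0.0, 174.6]
force: [0.2, -0.7, -3.9]
opening: 0.0521
gripper_force: 30.0
```

Request:
send_rows(deltas=[[[-0.011, 0.037, 0.003], 0.028], [[-0.021, 0.073, 0.006], 0.057], [[-0.032, 0.11, 0.009], 0.086], [[-0.043, 0.146, 0.012], 0.114], [[-0.053, 0.182, 0.015], 0.143]])

```text
clock: 17.42
tool_pos: [0.5557, -0.0421, 0.1955]
orientation: [-180.0, -0.1, 161.8]
force: [1.4, 0.2, -3.6]
opening: 0.0519
gripper_force: 30.0
```

Request:
send_rows(deltas=[[[0, 0, 0], 0], [[0, 0, 0], 0], [[0, 0, 0], 0], [[0, 0, 0], 0], [[0, 0, 0], 0]])

```text
clock: 17.83
tool_pos: [0.5554, -0.0444, 0.1961]
orientation: [-180.0, -0.0, 161.9]
force: [0.1, -0.2, -3.4]
opening: 0.0523
gripper_force: 30.0
```

```bash
python3 - <<'E'
from h import *
p=ctrl.snapshot("wrist");save(p,"w7")
plan([.557,-.0435,.10],162)
for x in [(-.05,-.031),(-.05,.031),(.022,-.031),(.022,.031)]:
    a=np.radians(-18); print(x,proj(p,[[.559+np.cos(a)*x[0]-np.sin(a)*x[1],-.0435+np.sin(a)*x[0]+np.cos(a)*x[1],.032]]).round())
E
```

```text
from [ 0.5555 -0.0444  0.1962] 161.85 calls 1
[-0.0015  0.0017  0.1202] turn -0.0017
(-0.05, -0.031) [[279. 176.]]
(-0.05, 0.031) [[363. 176.]]
(0.022, -0.031) [[282. 267.]]
(0.022, 0.031) [[360. 266.]]
```

View pics/w7.png

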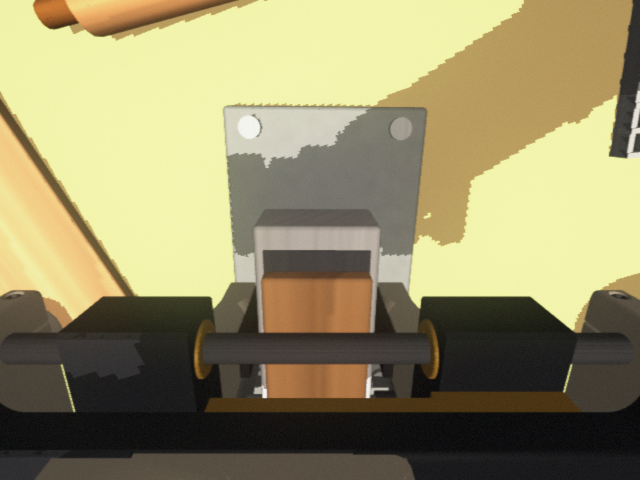

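The wrist view shows the held mould at columns 256–379 over the press, with the plate's front corners at (224,107) and (427,107). I check the lateral offset before lowering.

```bash
python3 - <<'E'
from h import *
p=ctrl.snapshot("wrist")
q=np.array([ray(p,u,.02)[:2] for u in [(224,107),(427,107)]]);d=q[0]-q[1];a=np.arctan2(d[1],d[0])+np.pi/2
n=q.mean(0)+.1*np.array([np.cos(a),np.sin(a)])
print(np.linalg.norm(d),np.degrees(a),n)
c=np.array([ray(p,u,.02)[:2] for u in [(235,280),(412,280)]]).mean(0);print("centreline",c)
o=ctrl.get_obs()["tool_pos"]; zt=o[2]-.0728+.032
m=np.array([ray(p,u,zt)[:2] for u in [(256,226),(379,226)]]);print("mould front edge",m,m.mean(0),np.linalg.norm(m[0]-m[1]),o)
P=np.radians(-18.2);R=np.array([[np.cos(P),np.sin(P)],[-np.sin(P),np.cos(P)]])
for w in (n,c,m.mean(0),o[:2]): print(R@(w-np.array([.559,-.0435])))
E
```

```text
0.14763424714790505 -18.130307523997413 [ 0.56156272 -0.04124288]
centreline [ 0.5975056 -0.0535793]
mould front edge [[ 0.5047557  -0.05525706]
 [ 0.52014909 -0.00823636]] [ 0.51245239 -0.03174671] 0.04947628627688463 [ 0.55555118 -0.04434565  0.19626053]
[0.00172953 0.00294463]
[0.03972736 0.0024516 ]
[-0.04788989 -0.00337314]
[-0.00301215 -0.00188053]
```

Request:
send_rows(deltas=[[[-0.001, 0.003, 0.025], 0], [[-0.001, 0.005, 0.05], 0], [[-0.001, 0.0055, 0.075], 0], [[-0.001, 0.0055, 0.1], 0], [[-0.001, 0.0055, 0.115], 0]])

```text
clock: 18.35
tool_pos: [0.557, -0.0403, 0.1023]
orientation: [-180.0, -0.1, 161.9]
force: [-0.0, 0.3, -4.0]
opening: 0.052
gripper_force: 30.0
```

Request:
send_rows(deltas=[[[0, 0, 0.004], 0], [[0, 0, 0.007], 0], [[0, 0, 0.01], 0], [[0, 0, 0.012], 0], [[0, 0, 0.012], 0]])

```text
clock: 18.77
tool_pos: [0.5583, -0.0396, 0.0951]
orientation: [180.0, 0.1, 161.9]
force: [-0.3, -0.5, -4.7]
opening: 0.0518
gripper_force: 30.0
```

Request:
send_rows(deltas=[[[0, 0, 0.001], 0], [[0, 0, 0.002], 0], [[0, 0, 0.003], 0], [[0, 0, 0.003], 0], [[0, 0, 0.003], 0]])

```text
clock: 19.18
tool_pos: [0.5582, -0.0395, 0.0928]
orientation: [180.0, 0.0, 161.9]
force: [-2.2, 0.7, 3.3]
opening: 0.0516
gripper_force: 30.0
```

Request:
send_rows(deltas=[[[0, 0, 0], 0], [[0, 0, 0], 0], [[0, 0, 0], 0], [[0, 0, 0], 0], [[0, 0, 0], 0]], gripper=0.8)

```text
clock: 19.6
tool_pos: [0.5581, -0.0396, 0.0922]
orientation: [180.0, 0.0, 161.9]
force: [0.9, 0.1, -0.1]
opening: 0.0694
gripper_force: 0.0
```

Request:
send_rows(deltas=[[[0, 0, 0], 0], [[0, 0, 0], 0], [[0, 0, -0.01], 0], [[0, 0, -0.03], 0], [[0, 0, -0.06], 0]])

```text
clock: 20.02
tool_pos: [0.5568, -0.0398, 0.1394]
orientation: [-179.9, -0.2, 161.9]
force: [0.4, 0.4, 0.0]
opening: 0.07
gripper_force: 0.0
```

Request:
send_rows(deltas=[[[0, 0, -0.04], 0], [[0, 0, -0.08], 0], [[0, 0, -0.12], 0], [[0, 0, -0.16], 0], [[0, 0, -0.18], 0]])

```text
clock: 20.43
tool_pos: [0.5589, -0.0397, 0.2894]
orientation: [179.9, 0.3, 161.9]
force: [1.6, 0.2, 0.1]
opening: 0.0701
gripper_force: 0.0
```

Request:
send_rows(deltas=[[[0.03, 0, 0], 0], [[0.06, 0, 0], 0], [[0.1, 0, 0], 0], [[0.1, 0, 0], 0], [[0.1, 0, 0], 0]])

```text
clock: 20.85
tool_pos: [0.4808, -0.0146, 0.2855]
orientation: [179.9, 0.1, 162.0]
force: [0.4, -0.6, -0.2]
opening: 0.07
gripper_force: 0.0
```

```bash
python3 - <<'E'
from h import *
p=ctrl.snapshot("wrist");save(p,"w8")
s=ctrl.snapshot("side");cv2.imwrite("pics/s2.png",cv2.resize(s["color"][150:330,250:450,::-1],(800,720),interpolation=cv2.INTER_CUBIC)[:600])
print(ctrl.get_obs()["tool_pos"])
E
```

```text
[ 0.48226782 -0.01468416  0.28500388]
```

View pics/w8.png

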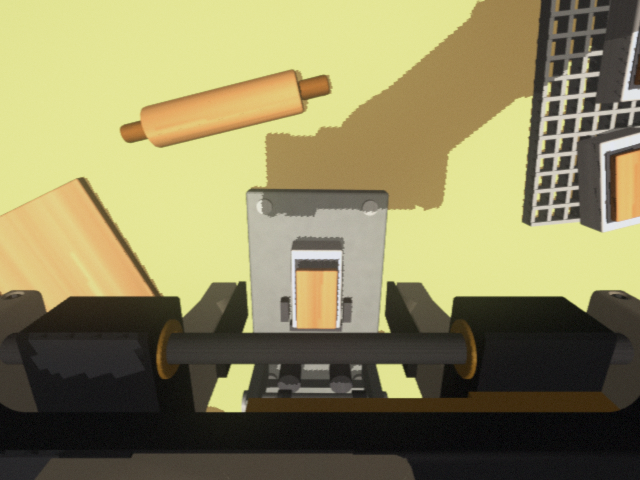

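The wrist view shows the raised mould squarely in the nest at (292–342, 250–330), between the cheeks, with its cap up. Next is the lever, so I check the bar prediction and the roller's clearance numerically.

```bash
python3 - <<'E'
from h import *
p=ctrl.snapshot("wrist")
P=np.radians(-18.2);ex=np.array([np.cos(P),np.sin(P)]);ey=np.array([-ex[1],ex[0]]);N=np.array([.5595,-.0415])
for t,z in [("roller",.03),("raised_mould",.052)]:
    for r in ctrl.cut_out(p,t)[:1]:
        m=r["pixels"].astype(np.uint8);q=cv2.boxPoints(cv2.minAreaRect(cv2.findNonZero(m)))
        W=np.array([ray(p,c,z)[:2] for c in q])-N;print(t,round(r["conf"],2),[(round(float(w@ex),3),round(float(w@ey),3)) for w in W])
for n in ("scene","side"):
    s=ctrl.snapshot(n)
    for r in ctrl.cut_out(s,"lever_bar")[:2]:
        m=r["pixels"];ys,xs=np.nonzero(m);print(n,r["conf"],np.array(r["xy"])*[640,480],xs.min(),xs.max(),ys.min(),ys.max())
    for r in ctrl.boxes_of(s,"lever_bar")[:2]: print(n,"box",r["conf"],np.array(r["xy"])*[640,480])
    B=[np.r_[N+.121*ex+y*ey,.3] for y in (-.04,0,.04)];print(n,proj(s,B).round(1))
    c=proj(s,B)[1].round().astype(int)
    g=cv2.cvtColor(s["color"],cv2.COLOR_RGB2GRAY);print(g[c[1]-9:c[1]+10,c[0]])
o=ctrl.get_obs();print(o["clock"]);plan(np.r_[N+.1*ex,.46],-108.2)
E
```

```text
roller 0.72 [(-0.175, -0.19), (-0.221, 0.005), (-0.183, 0.016), (-0.134, -0.186)]
raised_mould 0.55 [(-0.056, -0.025), (-0.056, 0.025), (0.044, 0.028), (0.044, -0.027)]
scene 0.66 [186.432 309.888] 173 204 287 331
scene 0.45 [384.704 236.112] 360 429 207 260
scene box 0.89 [321.408 264.912]
scene box 0.65 [273.408 242.688]
scene [[308.2 236.9]
 [324.1 235.2]
 [339.9 233.5]]
[186 186 186 187 186 181 120  56  59  59  55  53  51  51  66 114 114 114
 115]
side 0.71 [232.32 227.52] 219 250 216 238
side 0.66 [369.728 225.696] 360 386 176 266
side box 0.69 [369.408 225.696]
side box 0.42 [252.096 236.496]
side [[381.7 197.5]
 [376.8 188.7]
 [372.2 180.4]]
[ 37  37  38  37  40  38  37  37  37  33  33  34  42  55  74  97 122 144
 160]
21.4
from [ 0.4821 -0.0149  0.2839] 161.9 calls 3
[-0.0758 -0.0006 -0.0734] turn -0.333
[-0.0654 -0.0384 -0.0734] turn -0.333
[-0.0375 -0.0659 -0.0734] turn -0.333
```

Request:
send_rows(deltas=[[[-0.015, 0, -0.013], -0.066], [[-0.03, 0, -0.026], -0.133], [[-0.045, 0, -0.038], -0.2], [[-0.06, 0, -0.051], -0.266], [[-0.076, 0, -0.064], -0.333]], gripper=0.38)

```text
clock: 21.82
tool_pos: [0.5402, -0.0339, 0.3357]
orientation: [-180.0, -0.0, -167.8]
force: [-0.5, -0.5, 0.1]
opening: 0.0423
gripper_force: 0.0
```

Request:
send_rows(deltas=[[[-0.013, -0.008, -0.013], -0.066], [[-0.026, -0.015, -0.026], -0.133], [[-0.039, -0.023, -0.038], -0.2], [[-0.052, -0.031, -0.051], -0.266], [[-0.065, -0.038, -0.064], -0.333]])

```text
clock: 22.23
tool_pos: [0.5975, -0.053, 0.3868]
orientation: [180.0, -0.0, -137.9]
force: [-0.0, 0.5, -0.3]
opening: 0.0336
gripper_force: 0.0
```

Request:
send_rows(deltas=[[[-0.007, -0.013, -0.013], -0.066], [[-0.015, -0.026, -0.026], -0.133], [[-0.022, -0.039, -0.038], -0.2], [[-0.03, -0.052, -0.051], -0.266], [[-0.037, -0.066, -0.064], -0.335]])

```text
clock: 22.65
tool_pos: [0.6547, -0.0724, 0.4379]
orientation: [180.0, -0.0, -107.7]
force: [0.0, 0.4, 0.0]
opening: 0.0333
gripper_force: 0.0
```

```bash
python3 - <<'E'
from h import *
P=np.radians(-18.2);ex=np.array([np.cos(P),np.sin(P)]);N=np.array([.5595,-.0415])
o=ctrl.get_obs();print(o["joint_pos"],o["opening"],proj(ctrl.snapshot("wrist"),[np.r_[N+.121*ex,.31]]))
plan(np.r_[N+.118*ex,.314],-108.2)
E
```

```text
[ 1.06149987e+01  1.61679588e+01  1.29223156e+01 -2.43287020e-03
 -8.67863678e+01 -2.83152725e+01] 0.033341161158688404 [[285.92209759 255.69671757]]
from [ 0.6567 -0.0733  0.4394] -107.23 calls 1
[ 0.0005 -0.0197  0.1568] turn 0.0108
```

```bash
python3 - <<'E'
from h import *
P=np.radians(-18.2);ex=np.array([np.cos(P),np.sin(P)]);ey=np.array([-ex[1],ex[0]]);N=np.array([.5595,-.0415])
p=ctrl.snapshot("wrist");g=cv2.cvtColor(p["color"],cv2.COLOR_RGB2GRAY)
for y in (-.04,-.02,0,.02,.04,.06):
    c=proj(p,[np.r_[N+.121*ex+y*ey,.31]])[0];i=int(round(c[1]));l=proj(p,[np.r_[N+.111*ex+y*ey,.31],np.r_[N+.131*ex+y*ey,.31]])[:,0]
    print(y,c.round(),l.round(),list(g[i,int(c[0])-60:int(c[0])+60:4]))
for r in ctrl.cut_out(p,"lever_bar")[:2]:
    q=cv2.boxPoints(cv2.minAreaRect(cv2.findNonZero(r["pixels"].astype(np.uint8))));print(r["conf"],q.round())
E
```

```text
-0.04 [289. 198.] [305. 274.] [np.uint8(224), np.uint8(225), np.uint8(226), np.uint8(225), np.uint8(224), np.uint8(224), np.uint8(223), np.uint8(225), np.uint8(223), np.uint8(225), np.uint8(224), np.uint8(223), np.uint8(66), np.uint8(66), np.uint8(66), np.uint8(63), np.uint8(59), np.uint8(59), np.uint8(55), np.uint8(113), np.uint8(86), np.uint8(117), np.uint8(97), np.uint8(106), np.uint8(106), np.uint8(103), np.uint8(106), np.uint8(186), np.uint8(182), np.uint8(124)]
-0.02 [289. 227.] [304. 275.] [np.uint8(225), np.uint8(224), np.uint8(225), np.uint8(224), np.uint8(223), np.uint8(224), np.uint8(225), np.uint8(224), np.uint8(224), np.uint8(223), np.uint8(224), np.uint8(223), np.uint8(60), np.uint8(59), np.uint8(57), np.uint8(56), np.uint8(54), np.uint8(50), np.uint8(50), np.uint8(131), np.uint8(70), np.uint8(65), np.uint8(56), np.uint8(65), np.uint8(103), np.uint8(107), np.uint8(103), np.uint8(101), np.uint8(109), np.uint8(103)]
0 [290. 255.] [304. 275.] [np.uint8(172), np.uint8(223), np.uint8(223), np.uint8(225), np.uint8(222), np.uint8(224), np.uint8(223), np.uint8(224), np.uint8(22
[... 1061 characters left out ...]
), np.uint8(84), np.uint8(222), np.uint8(223), np.uint8(223), np.uint8(222), np.uint8(222), np.uint8(222), np.uint8(221), np.uint8(222), np.uint8(223), np.uint8(223), np.uint8(222)]
0.06 [290. 331.] [304. 277.] [np.uint8(27), np.uint8(40), np.uint8(54), np.uint8(49), np.uint8(49), np.uint8(74), np.uint8(76), np.uint8(74), np.uint8(54), np.uint8(32), np.uint8(33), np.uint8(35), np.uint8(35), np.uint8(211), np.uint8(218), np.uint8(217), np.uint8(147), np.uint8(135), np.uint8(114), np.uint8(50), np.uint8(46), np.uint8(48), np.uint8(50), np.uint8(48), np.uint8(74), np.uint8(135), np.uint8(139), np.uint8(135), np.uint8(147), np.uint8(216)]
0.83 [[276. 148.]
 [326. 148.]
 [326. 313.]
 [276. 313.]]
```

The bar sits within about 1 mm of the prediction, so I straddle it.

Request:
send_rows(deltas=[[[0, -0.01, 0.02], 0.011], [[0, -0.02, 0.04], 0.011], [[0, -0.0235, 0.06], 0.011], [[0, -0.0235, 0.08], 0.011], [[0, -0.0235, 0.1], 0.011]])

```text
clock: 23.22
tool_pos: [0.6712, -0.0779, 0.356]
orientation: [179.9, -0.0, -109.2]
force: [-0.3, -0.5, -0.4]
opening: 0.0335
gripper_force: 0.0
```

Request:
send_rows(deltas=[[[0, 0, 0.015], 0], [[0, 0, 0.03], 0], [[0, 0, 0.042], 0], [[0, 0, 0.05], 0], [[0, 0, 0.053], 0]])

```text
clock: 23.63
tool_pos: [0.6717, -0.078, 0.3143]
orientation: [179.9, -0.0, -109.0]
force: [-0.1, -0.1, -0.7]
opening: 0.0332
gripper_force: 0.0
```

```bash
python3 - <<'E'
from h import *
P=np.radians(-18.2);ex=np.array([np.cos(P),np.sin(P)]);ey=np.array([-ex[1],ex[0]]);N=np.array([.5595,-.0415])
o=ctrl.get_obs();t=np.array(o["tool_pos"]);w=t[:2]-N;print(t,o["orientation"],w@ex,w@ey,o["force"])
c=np.array([w@ex,t[2]])
T=lambda th:np.array([.110-.215*np.sin(th-.05)-.006,.085+.215*np.cos(th-.05)+.012])
print("row shares (tool y, tool z) per call, relative to call start")
prev=c
for th0 in np.arange(0,1.62,.18):
    r=[]
    for k in range(1,6):
        q=T(th0+.18*k/5); r.append((round(-(q-prev)[0]/.8,3),round(-(q-prev)[1]/.8,3)))
    prev=q; print(round(th0+.18,2),q.round(4),r)
E
```

```text
[ 0.67166451 -0.07796056  0.31426884] [ 1.79935164e+02 -2.08518419e-02 -1.09011538e+02] 0.11794105291041815 0.00039638227282688676 [-0.08822692 -0.1402025  -0.7071285 ]
row shares (tool y, tool z) per call, relative to call start
0.18 [0.0761 0.3102] [(np.float64(0.014), np.float64(0.003)), (np.float64(0.023), np.float64(0.003)), (np.float64(0.033), np.float64(0.003)), (np.float64(0.043), np.float64(0.004)), (np.float64(0.052), np.float64(0.005))]
0.36 [0.0384 0.3018] [(np.float64(0.01), np.float64(0.001)), (np.float64(0.019), np.float64(0.003)), (np.float64(0.029), np.float64(0.005)), (np.float64(0.038), np.float64(0.008)), (np.float64(0.047), np.float64(0.011))]
0.54 [0.0028 0.2867] [(np.float64(0.009), np.float64(0.003)), (np.float64(0.018), np.float64(0.007)), (np.float64(0.027), np.float64(0.01)), (np.float64(0.036), np.float64(0.014)), (np.float64(0.044), np.float64(0.019))]
0.72 [-0.0295  0.2655] [(np.float64(0.008), np.float64(0.005)), (np.float64(0.017), np.float64(0.01)), (np.float64(0.025), np.float64(0.015)), (np.float64(0.033), np.float64(0.021)), (np.float64(0.04), np.f
[... 658 characters left out ...]
(0.021), np.float64(0.043))]
1.44 [-0.1075  0.1357] [(np.float64(0.003), np.float64(0.009)), (np.float64(0.006), np.float64(0.018)), (np.float64(0.009), np.float64(0.028)), (np.float64(0.011), np.float64(0.037)), (np.float64(0.013), np.float64(0.047))]
1.62 [-0.111   0.0972] [(np.float64(0.002), np.float64(0.01)), (np.float64(0.003), np.float64(0.019)), (np.float64(0.004), np.float64(0.029)), (np.float64(0.004), np.float64(0.038)), (np.float64(0.004), np.float64(0.048))]
1.8 [-0.1076  0.0587] [(np.float64(-0.0), np.float64(0.01)), (np.float64(-0.001), np.float64(0.019)), (np.float64(-0.002), np.float64(0.029)), (np.float64(-0.003), np.float64(0.039)), (np.float64(-0.004), np.float64(0.048))]
```

Request:
send_rows(deltas=[[[0, 0.01, 0], 0], [[0, 0.021, 0.001], 0], [[0, 0.032, 0.002], 0], [[0, 0.042, 0.003], 0], [[0, 0.052, 0.005], 0]])

```text
clock: 24.05
tool_pos: [0.6323, -0.0642, 0.3127]
orientation: [-179.8, 0.1, -109.0]
force: [3.5, -0.8, 1.1]
opening: 0.0336
gripper_force: 1.6
```

Request:
send_rows(deltas=[[[0, 0.01, 0.001], 0], [[0, 0.019, 0.003], 0], [[0, 0.029, 0.005], 0], [[0, 0.038, 0.008], 0], [[0, 0.047, 0.011], 0]])

```text
clock: 24.47
tool_pos: [0.5966, -0.0521, 0.3027]
orientation: [-180.0, 0.0, -109.0]
force: [3.5, -1.6, 3.3]
opening: 0.0337
gripper_force: 1.9
```

```bash
cat >> h.py <<'E'
def st():
    P=np.radians(-18.2);ex=np.array([np.cos(P),np.sin(P)]);N=np.array([.5595,-.0415])
    o=ctrl.get_obs();w=np.array(o["tool_pos"])[:2]-N
    print("press x,y,z",w@ex,w@np.array([-ex[1],ex[0]]),o["tool_pos"][2],"F",np.round(o["force"],1),o["opening"],o["gripper_force"])
E
python3 -c "
from h import *
st()
s=ctrl.snapshot('side')
for r in ctrl.boxes_of(s,'lever_bar')[:2]: print(r['conf'],np.array(r['xy'])*[640,480])"
```

```text
press x,y,z 0.03856393466038463 0.0015655381188721031 0.3027454710478488 F [ 3.5 -1.6  3.3] 0.03366660933851789 1.8736716770217754
0.7 [354.88  230.304]
```

Request:
send_rows(deltas=[[[0.001, 0.009, 0.003], 0], [[0.002, 0.018, 0.007], 0], [[0.002, 0.027, 0.01], 0], [[0.002, 0.036, 0.014], 0], [[0.002, 0.044, 0.019], 0]])

```text
clock: 24.98
tool_pos: [0.5628, -0.0422, 0.2874]
orientation: [-180.0, -0.0, -109.0]
force: [4.0, -0.9, 2.7]
opening: 0.0331
gripper_force: 1.9
```

Request:
send_rows(deltas=[[[0.001, 0.008, 0.005], 0], [[0.001, 0.017, 0.01], 0], [[0.001, 0.025, 0.015], 0], [[0.001, 0.033, 0.021], 0], [[0.001, 0.04, 0.026], 0]])

```text
clock: 25.4
tool_pos: [0.532, -0.0326, 0.2661]
orientation: [180.0, -0.0, -109.0]
force: [4.3, -1.4, 2.6]
opening: 0.033
gripper_force: 2.1
```

Request:
send_rows(deltas=[[[0, 0.007, 0.006], 0], [[0, 0.015, 0.013], 0], [[0, 0.022, 0.019], 0], [[0, 0.029, 0.026], 0], [[0, 0.035, 0.033], 0]])

```text
clock: 25.82
tool_pos: [0.5058, -0.0234, 0.2397]
orientation: [-180.0, 0.0, -109.0]
force: [4.3, -1.6, 3.7]
opening: 0.0334
gripper_force: 2.3
```

Request:
send_rows(deltas=[[[0, 0.006, 0.007], 0], [[0, 0.012, 0.015], 0], [[0, 0.018, 0.023], 0], [[0, 0.023, 0.031], 0], [[0, 0.028, 0.039], 0]])

```text
clock: 26.23
tool_pos: [0.4849, -0.0162, 0.2084]
orientation: [-180.0, 0.0, -109.0]
force: [4.1, -1.2, 3.8]
opening: 0.0331
gripper_force: 2.6
```

Request:
send_rows(deltas=[[[0, 0.005, 0.008], 0], [[0, 0.009, 0.017], 0], [[0, 0.014, 0.026], 0], [[0, 0.017, 0.034], 0], [[0, 0.021, 0.043], 0]])

```text
clock: 26.65
tool_pos: [0.4691, -0.0107, 0.1742]
orientation: [-180.0, 0.0, -109.0]
force: [3.3, -1.0, 5.7]
opening: 0.0337
gripper_force: 2.5
```

```bash
python3 -c "
from h import *
st()"
```

```text
press x,y,z -0.09550595046548219 0.001004013177739481 0.17415367988800246 F [ 3.3 -1.   5.7] 0.03369940255718243 2.4810511618852615
```

Request:
send_rows(deltas=[[[0, 0.003, 0.009], 0], [[0, 0.006, 0.018], 0], [[0, 0.009, 0.028], 0], [[0, 0.011, 0.037], 0], [[0, 0.013, 0.047], 0]])

```text
clock: 27.07
tool_pos: [0.457, -0.0076, 0.1359]
orientation: [179.8, -0.1, -109.0]
force: [-4.0, 1.9, 9.5]
opening: 0.0333
gripper_force: 0.0
```

Request:
send_rows(deltas=[[[0, 0.002, 0.009], 0], [[0, 0.003, 0.018], 0], [[0, 0.004, 0.027], 0], [[0, 0.004, 0.035], 0], [[0, 0.004, 0.041], 0]])

```text
clock: 27.48
tool_pos: [0.4534, -0.0069, 0.1029]
orientation: [179.7, -0.1, -109.0]
force: [-9.1, 4.1, 15.5]
opening: 0.0331
gripper_force: 0.0
```

Request:
send_rows(deltas=[[[0, 0, 0.002], 0], [[0, 0, 0.004], 0], [[0, 0, 0.006], 0], [[0, 0, 0.007], 0], [[0, 0, 0.008], 0]])

```text
clock: 27.9
tool_pos: [0.4534, -0.0069, 0.097]
orientation: [179.7, -0.1, -109.0]
force: [-7.2, 2.8, 14.4]
opening: 0.0334
gripper_force: 0.0
```

```bash
python3 -c "
from h import *
st()"
```

```text
press x,y,z -0.11163260240341157 -0.0003123931552245496 0.09696891831656326 F [-7.2  2.8 14.4] 0.033418797252404125 0.0
```

Request:
send_rows(deltas=[[[0, 0, 0.001], 0], [[0, 0, 0.002], 0], [[0, 0, 0.003], 0], [[0, 0, 0.003], 0], [[0, 0, 0.003], 0]])

```text
clock: 28.32
tool_pos: [0.4534, -0.0069, 0.0946]
orientation: [179.7, -0.1, -109.0]
force: [-6.6, 2.7, 13.6]
opening: 0.0331
gripper_force: 0.0
```

```bash
python3 -c "
from h import *
st()"
```

```text
press x,y,z -0.11155168258326209 -0.0002953856195632848 0.09463720937232274 F [-6.6  2.7 13.6] 0.03308488775960298 0.0
```

Request:
send_rows(deltas=[[[0, 0, 0.001], 0], [[0, 0, 0.002], 0], [[0, 0, 0.003], 0], [[0, 0, 0.003], 0], [[0, 0, 0.003], 0]])

```text
clock: 28.73
tool_pos: [0.4539, -0.0069, 0.0924]
orientation: [179.8, -0.1, -109.0]
force: [-5.3, 1.5, 14.0]
opening: 0.0331
gripper_force: 0.0
```

Request:
send_rows(deltas=[[[0, 0, 0.001], 0], [[0, 0, 0.002], 0], [[0, 0, 0.002], 0], [[0, 0, 0.002], 0], [[0, 0, 0.002], 0]])

```text
clock: 29.15
tool_pos: [0.4541, -0.0068, 0.091]
orientation: [179.8, -0.1, -109.0]
force: [-5.3, 2.0, 13.9]
opening: 0.0335
gripper_force: 0.0
```

Request:
send_rows(deltas=[[[0, 0, 0.001], 0], [[0, 0, 0.002], 0], [[0, 0, 0.002], 0], [[0, 0, 0.002], 0], [[0, 0, 0.002], 0]])

```text
clock: 29.57
tool_pos: [0.4543, -0.0067, 0.0895]
orientation: [179.8, -0.1, -109.0]
force: [-6.3, 4.3, 14.2]
opening: 0.0331
gripper_force: 0.0
```

Request:
send_rows(deltas=[[[0, 0, 0.001], 0], [[0, 0, 0.002], 0], [[0, 0, 0.002], 0], [[0, 0, 0.002], 0], [[0, 0, 0.002], 0]])

```text
clock: 29.98
tool_pos: [0.4545, -0.0066, 0.0879]
orientation: [179.9, -0.1, -109.0]
force: [-5.1, 2.7, 13.8]
opening: 0.0329
gripper_force: 0.0
```

```bash
python3 - <<'E'
from h import *
st()
P=np.radians(-18.2);ex=np.array([np.cos(P),np.sin(P)]);ey=np.array([-ex[1],ex[0]]);N=np.array([.5595,-.0415])
s=ctrl.snapshot("side");save(s,"s3")
for r in ctrl.cut_out(s,"lever_bar")[:1]:
    ys,xs=np.nonzero(r["pixels"]);print(r["conf"],np.array(r["xy"])*[640,480],xs.min(),xs.max(),ys.min(),ys.max())
for th in (1.4,1.5,1.62):
    for L in (.11,.215): print(th,L,proj(s,[np.r_[N+(.110-L*np.sin(th-.05))*ex-.046*ey,.085+L*np.cos(th-.05)]]).round(1))
E
```

```text
press x,y,z -0.11067123487066532 0.0003456586092877578 0.0879101642859724 F [-5.1  2.7 13.8] 0.032942713196224445 0.0
0.84 [330.368 271.2  ] 285 377 244 282
1.4 0.11 [[332.2 268.7]]
1.4 0.215 [[291.3 267.1]]
1.5 0.11 [[331.4 272.1]]
1.5 0.215 [[290.2 273.9]]
1.62 0.11 [[331.1 276.1]]
1.62 0.215 [[290.1 281.7]]
```

```bash
python3 - <<'E'
from h import *
g=cv2.cvtColor(cv2.imread("pics/s3.png"),cv2.COLOR_BGR2GRAY)
o=cv2.cvtColor(cv2.imread("pics/side.png"),cv2.COLOR_BGR2GRAY)
print("rows 250..300; cols:",list(range(284,350,6)))
for r in range(252,300,2): print(r,[int(v) for v in g[r,284:350:6]],[int(v) for v in o[r,284:350:6]])
E
```

```text
rows 250..300; cols: [284, 290, 296, 302, 308, 314, 320, 326, 332, 338, 344]
252 [98, 96, 98, 95, 55, 55, 55, 176, 158, 137, 136] [177, 176, 176, 176, 176, 176, 176, 175, 175, 175, 175]
254 [104, 107, 98, 98, 56, 55, 54, 174, 152, 175, 184] [176, 176, 176, 175, 176, 176, 176, 177, 176, 176, 174]
256 [100, 99, 99, 102, 58, 55, 56, 170, 186, 193, 194] [175, 176, 175, 176, 175, 177, 175, 175, 176, 175, 175]
258 [99, 101, 109, 104, 58, 52, 60, 166, 183, 193, 193] [175, 176, 175, 175, 176, 175, 176, 176, 176, 176, 174]
260 [97, 98, 94, 79, 48, 51, 63, 154, 178, 194, 194] [177, 175, 176, 175, 175, 176, 176, 175, 176, 175, 174]
262 [85, 70, 55, 41, 92, 80, 50, 151, 176, 190, 182] [176, 176, 176, 176, 175, 176, 176, 175, 174, 173, 165]
264 [48, 46, 53, 39, 171, 148, 65, 160, 174, 164, 148] [176, 175, 176, 176, 177, 176, 173, 165, 154, 146, 137]
266 [75, 60, 56, 43, 175, 163, 95, 168, 175, 160, 107] [176, 176, 175, 174, 172, 164, 151, 143, 143, 146, 133]
268 [136, 44, 56, 51, 118, 90, 98, 157, 174, 163, 116] [176, 173, 165, 147, 143, 135, 151, 153, 152, 148, 145]
270 [147, 77, 67, 47, 69, 68,
[... 938 characters left out ...]
, 134, 94, 103, 101, 100, 97, 84]
288 [112, 105, 81, 85, 84, 98, 102, 98, 103, 105, 55] [176, 143, 133, 132, 133, 93, 102, 101, 105, 99, 61]
290 [114, 108, 82, 85, 93, 98, 104, 89, 96, 90, 69] [175, 160, 133, 134, 133, 99, 107, 116, 127, 117, 73]
292 [115, 111, 86, 84, 133, 109, 101, 87, 94, 110, 130] [176, 166, 134, 133, 134, 127, 130, 133, 133, 130, 123]
294 [114, 113, 85, 85, 106, 94, 99, 113, 136, 144, 144] [177, 170, 132, 132, 135, 134, 133, 133, 132, 131, 131]
296 [114, 113, 85, 95, 113, 128, 136, 146, 146, 146, 146] [177, 172, 131, 134, 135, 135, 132, 135, 134, 131, 133]
298 [117, 119, 112, 151, 147, 146, 146, 148, 147, 145, 146] [176, 176, 131, 146, 134, 134, 133, 133, 133, 132, 132]
```

Request:
send_rows(deltas=[[[0, 0, 0.001], 0], [[0, 0, 0.002], 0], [[0, 0, 0.002], 0], [[0, 0, 0.002], 0], [[0, 0, 0.002], 0]])

```text
clock: 30.5
tool_pos: [0.4547, -0.0065, 0.0864]
orientation: [179.9, -0.1, -109.0]
force: [-4.6, 3.5, 14.3]
opening: 0.0333
gripper_force: 0.0
```

```bash
python3 - <<'E'
from h import *
st()
P=np.radians(-18.2);ex=np.array([np.cos(P),np.sin(P)]);ey=np.array([-ex[1],ex[0]]);N=np.array([.5595,-.0415])
s=ctrl.snapshot("side")
for th in (1.5,1.55,1.6,1.62):
  a=th-.05; e=np.array([-np.sin(a),np.cos(a)]);n=np.array([np.cos(a),np.sin(a)])
  for h in (.006,.01):
    q=[np.array([.11,.085])+L*e+h*n for L in (.09,.12,.15,.18,.205)]
    print(th,h,proj(s,[np.r_[N+v[0]*ex-.052*ey,v[1]] for v in q]).round(1).tolist())
E
```

```text
press x,y,z -0.11050875181747373 0.0005141214729313115 0.08637772679157539 F [-4.6  3.5 14.3] 0.03329597069875026 0.0
1.5 0.006 [[340.0, 271.5], [328.3, 272.0], [316.6, 272.5], [304.7, 273.0], [294.7, 273.4]]
1.5 0.01 [[340.2, 270.2], [328.5, 270.7], [316.8, 271.2], [304.9, 271.7], [294.9, 272.2]]
1.55 0.006 [[339.7, 272.9], [328.0, 273.8], [316.2, 274.8], [304.4, 275.8], [294.4, 276.6]]
1.55 0.01 [[339.8, 271.6], [328.1, 272.6], [316.3, 273.6], [304.4, 274.5], [294.5, 275.4]]
1.6 0.006 [[339.4, 274.2], [327.8, 275.6], [316.0, 277.1], [304.2, 278.5], [294.3, 279.7]]
1.6 0.01 [[339.5, 273.0], [327.8, 274.4], [316.0, 275.9], [304.2, 277.3], [294.3, 278.5]]
1.62 0.006 [[339.4, 274.8], [327.7, 276.4], [316.0, 278.0], [304.2, 279.6], [294.3, 281.0]]
1.62 0.01 [[339.4, 273.6], [327.7, 275.2], [316.0, 276.8], [304.1, 278.4], [294.2, 279.8]]
```

Request:
send_rows(deltas=[[[0, 0, 0.001], 0], [[0, 0, 0.002], 0], [[0, 0, 0.003], 0], [[0, 0, 0.003], 0], [[0, 0, 0.003], 0]])

```text
clock: 30.97
tool_pos: [0.4548, -0.0065, 0.0856]
orientation: [179.9, -0.1, -108.9]
force: [-13.2, 5.3, 40.5]
opening: 0.0334
gripper_force: 13.4
```

```bash
python3 - <<'E'
from h import *
st()
s=ctrl.snapshot("side");save(s,"s4")
g=cv2.cvtColor(s["color"],cv2.COLOR_RGB2GRAY).astype(int);o=cv2.cvtColor(cv2.imread("pics/s3.png"),cv2.COLOR_BGR2GRAY).astype(int)
for c in (296,302,308,320,326,332): print(c,g[270:286,c].tolist(),o[270:286,c].tolist())
E
```

```text
press x,y,z -0.11038370008535853 0.0005873677041278655 0.08561979621607596 F [-13.2   5.3  40.5] 0.033412694578920356 13.439351334236562
296 [61, 58, 53, 51, 53, 58, 79, 123, 164, 175, 156, 122, 93, 83, 82, 83] [67, 59, 49, 49, 55, 69, 104, 146, 171, 162, 133, 102, 84, 83, 84, 85]
302 [50, 47, 42, 40, 44, 63, 108, 153, 174, 160, 128, 99, 86, 84, 85, 85] [47, 40, 40, 40, 52, 86, 134, 165, 168, 143, 109, 87, 83, 83, 84, 85]
308 [80, 67, 65, 71, 75, 99, 139, 167, 164, 138, 104, 85, 83, 85, 85, 86] [69, 62, 66, 71, 88, 125, 164, 175, 154, 119, 94, 85, 84, 85, 87, 86]
320 [98, 99, 100, 105, 131, 166, 174, 153, 118, 92, 94, 107, 108, 103, 101, 100] [99, 99, 102, 118, 150, 171, 165, 136, 101, 79, 91, 108, 108, 103, 102, 101]
326 [149, 141, 133, 140, 162, 175, 158, 125, 95, 89, 105, 108, 103, 101, 100, 99] [143, 134, 130, 146, 169, 173, 148, 111, 84, 86, 104, 108, 104, 100, 101, 99]
332 [174, 175, 176, 179, 180, 163, 133, 102, 89, 104, 110, 106, 100, 103, 102, 102] [173, 173, 175, 181, 178, 155, 121, 93, 89, 104, 111, 106, 101, 103, 102, 101]
```

Request:
send_rows(deltas=[[[0, -0.001, -0.008], 0], [[0, -0.001, -0.02], 0], [[0, -0.002, -0.034], 0], [[0, -0.003, -0.049], 0], [[0, -0.004, -0.063], 0]])

```text
clock: 31.43
tool_pos: [0.4589, -0.0075, 0.1348]
orientation: [180.0, -0.0, -109.0]
force: [2.6, -1.0, 5.2]
opening: 0.0334
gripper_force: 0.0
```

Request:
send_rows(deltas=[[[0, -0.002, -0.01], 0], [[0, -0.004, -0.019], 0], [[0, -0.007, -0.029], 0], [[0, -0.01, -0.038], 0], [[0, -0.013, -0.047], 0]])

```text
clock: 31.85
tool_pos: [0.469, -0.0109, 0.1724]
orientation: [180.0, -0.0, -109.0]
force: [3.0, -0.2, 3.4]
opening: 0.0336
gripper_force: 0.0
```

Request:
send_rows(deltas=[[[0, -0.004, -0.009], 0], [[0, -0.007, -0.017], 0], [[0, -0.012, -0.026], 0], [[0, -0.016, -0.035], 0], [[0, -0.021, -0.043], 0]])

```text
clock: 32.27
tool_pos: [0.4869, -0.0167, 0.2073]
orientation: [-179.8, 0.0, -109.0]
force: [14.1, -6.0, -5.6]
opening: 0.0335
gripper_force: 6.4
```

Request:
send_rows(deltas=[[[0, -0.005, -0.008], 0], [[0, -0.01, -0.016], 0], [[0, -0.016, -0.024], 0], [[0, -0.022, -0.032], 0], [[0, -0.028, -0.039], 0]])

```text
clock: 32.68
tool_pos: [0.5096, -0.0242, 0.2366]
orientation: [-179.8, 0.0, -109.0]
force: [31.7, -12.4, -30.4]
opening: 0.0337
gripper_force: 16.9
```

```bash
python3 -c "
from h import *
st()
s=ctrl.snapshot('side')
for r in ctrl.boxes_of(s,'lever_bar')[:1]: print(r['conf'],np.array(r['xy'])*[640,480])"
```

```text
press x,y,z -0.05280774061041189 0.0008965416988025339 0.2366396103069501 F [ 31.7 -12.4 -30.4] 0.03366530372566982 16.86328411102295
0.57 [342.528 243.6  ]
```

Request:
send_rows(deltas=[[[0, -0.003, 0], 0], [[0, -0.006, 0], 0], [[0, -0.009, 0], 0], [[0, -0.009, -0.003], 0], [[0, -0.009, -0.006], 0]])

```text
clock: 33.2
tool_pos: [0.5145, -0.0263, 0.2417]
orientation: [-179.9, 0.0, -109.0]
force: [26.7, -12.4, -24.0]
opening: 0.0334
gripper_force: 14.3
```

```bash
python3 - <<'E'
from h import *
st()
P=np.radians(-18.2);ex=np.array([np.cos(P),np.sin(P)]);N=np.array([.5595,-.0415])
o=ctrl.get_obs();t=np.array(o["tool_pos"]);prev=np.array([(t[:2]-N)@ex,t[2]])
T=lambda th:np.array([.110-.215*np.sin(th-.05)+.001,.085+.215*np.cos(th-.05)+.012])
for a,b in [(.86,.68),(.68,.5),(.5,.3),(.3,.1),(.1,0)]:
    r=[]
    for k in range(1,6):
        q=T(a+(b-a)*k/5);r.append((float(round(-(q-prev)[0]/.8,3)),float(round(-(q-prev)[1]/.8,3))))
    prev=q;print(b,r)
E
```

```text
press x,y,z -0.047484682131863014 0.00042698718518474274 0.24173463449656235 F [ 26.7 -12.4 -24. ] 0.03341290001266003 14.295227229595184
0.68 [(-0.01, -0.011), (-0.017, -0.018), (-0.025, -0.024), (-0.032, -0.03), (-0.04, -0.036)]
0.5 [(-0.008, -0.006), (-0.016, -0.011), (-0.024, -0.016), (-0.033, -0.02), (-0.041, -0.025)]
0.3 [(-0.01, -0.004), (-0.02, -0.009), (-0.03, -0.012), (-0.04, -0.016), (-0.05, -0.018)]
0.1 [(-0.01, -0.002), (-0.021, -0.004), (-0.032, -0.006), (-0.042, -0.007), (-0.053, -0.008)]
0 [(-0.005, -0.0), (-0.011, -0.0), (-0.016, -0.0), (-0.021, -0.0), (-0.027, -0.0)]
```

Request:
send_rows(deltas=[[[0, -0.003, 0.003], 0], [[0, -0.006, 0.005], 0], [[0, -0.008, 0.007], 0], [[0, -0.008, 0.007], 0], [[0, -0.008, 0.007], 0]])

```text
clock: 33.62
tool_pos: [0.5182, -0.0285, 0.2375]
orientation: [179.9, -0.1, -109.0]
force: [-2.3, -2.2, 8.1]
opening: 0.0336
gripper_force: 0.0
```

```bash
python3 -c "
from h import *
st()
s=ctrl.snapshot('side')
for r in ctrl.boxes_of(s,'lever_bar')[:1]: print(r['conf'],np.array(r['xy'])*[640,480])"
```

```text
press x,y,z -0.04330802629916997 -0.0005237318591501481 0.2375166966944714 F [-2.3 -2.2  8.1] 0.03356931218191112 0.0
0.68 [343.808 243.216]
```

```bash
python3 - <<'E'
from h import *
prev=np.array([-.0433,.2375])
T=lambda th:np.array([.110-.215*np.sin(th-.05)+.001,.085+.215*np.cos(th-.05)+.001+.011*max(0,.8-th)/.8])
for a,b in [(.835,.66),(.66,.48),(.48,.28),(.28,.1),(.1,0)]:
    r=[]
    for k in range(1,6):
        q=T(a+(b-a)*k/5);r.append((float(round(-(q-prev)[0]/.8,3)),float(round(-(q-prev)[1]/.8,3))))
    prev=q;print(b,r)
E
```

```text
0.66 [(-0.01, -0.007), (-0.017, -0.014), (-0.024, -0.021), (-0.031, -0.027), (-0.039, -0.033)]
0.48 [(-0.008, -0.006), (-0.016, -0.012), (-0.025, -0.017), (-0.033, -0.022), (-0.042, -0.027)]
0.28 [(-0.01, -0.005), (-0.02, -0.01), (-0.03, -0.014), (-0.04, -0.017), (-0.051, -0.021)]
0.1 [(-0.009, -0.003), (-0.019, -0.005), (-0.029, -0.007), (-0.038, -0.009), (-0.048, -0.01)]
0 [(-0.005, -0.001), (-0.011, -0.001), (-0.016, -0.001), (-0.021, -0.002), (-0.027, -0.002)]
```

Request:
send_rows(deltas=[[[0, -0.01, -0.006], 0], [[0, -0.017, -0.013], 0], [[0, -0.024, -0.02], 0], [[0, -0.031, -0.026], 0], [[0, -0.039, -0.032], 0]])

```text
clock: 34.13
tool_pos: [0.5489, -0.0384, 0.2629]
orientation: [180.0, -0.0, -109.0]
force: [2.3, 0.2, 3.3]
opening: 0.033
gripper_force: 0.0
```

Request:
send_rows(deltas=[[[0, -0.008, -0.006], 0], [[0, -0.016, -0.011], 0], [[0, -0.025, -0.016], 0], [[0, -0.033, -0.021], 0], [[0, -0.042, -0.026], 0]])

```text
clock: 34.55
tool_pos: [0.581, -0.0493, 0.2836]
orientation: [180.0, -0.0, -109.0]
force: [1.8, -0.1, 3.5]
opening: 0.0337
gripper_force: 0.0
```

```bash
python3 -c "
from h import *
st()"
```

```text
press x,y,z 0.02287683949039827 -0.000709138247770337 0.283570105225756 F [ 1.8 -0.1  3.5] 0.03369254257788327 0.0
```

Request:
send_rows(deltas=[[[0, -0.01, -0.005], 0], [[0, -0.02, -0.01], 0], [[0, -0.03, -0.014], 0], [[0, -0.04, -0.017], 0], [[0, -0.051, -0.021], 0]])

```text
clock: 34.97
tool_pos: [0.6194, -0.0626, 0.2995]
orientation: [179.9, -0.0, -109.0]
force: [2.1, -0.7, -2.1]
opening: 0.0335
gripper_force: 1.4
```

Request:
send_rows(deltas=[[[0, -0.009, -0.004], 0], [[0, -0.019, -0.007], 0], [[0, -0.029, -0.01], 0], [[0, -0.038, -0.012], 0], [[0, -0.048, -0.014], 0]])

```text
clock: 35.38
tool_pos: [0.6559, -0.0751, 0.3115]
orientation: [180.0, 0.0, -109.0]
force: [1.9, -0.6, -1.2]
opening: 0.0333
gripper_force: 1.1
```

Request:
send_rows(deltas=[[[0, -0.005, -0.001], 0], [[0, -0.011, -0.001], 0], [[0, -0.016, -0.001], 0], [[0, -0.021, -0.002], 0], [[0, -0.025, -0.002], 0]])

```text
clock: 35.8
tool_pos: [0.6744, -0.0815, 0.3133]
orientation: [180.0, -0.0, -109.0]
force: [-0.1, 1.0, 0.1]
opening: 0.0332
gripper_force: 0.0
```

```bash
python3 - <<'E'
from h import *
st()
P=np.radians(-18.2);ex=np.array([np.cos(P),np.sin(P)]);ey=np.array([-ex[1],ex[0]]);N=np.array([.5595,-.0415])
o=cv2.imread("pics/side.png").astype(int)
s=ctrl.snapshot("side");save(s,"s5")
d=np.abs(s["color"][:,:,::-1].astype(int)-o).max(2)
B=proj(s,[np.r_[N+.11*ex,.085]])[0]
# cap top candidates: corners of cap & brightness diffs around mould
for h in (.042,.045,.048,.052,.055):
    print(h,proj(s,[np.r_[N-.003*ex+a*ex+b*ey,.02+h] for a,b in [(-.032,-.02),(.032,-.02),(.032,.02),(-.032,.02)]]).round(1).tolist())
print([ (r['conf'],(np.array(r['xy'])*[640,480]).round(1)) for r in ctrl.boxes_of(s,'lever_bar')[:2]])
c=s["color"].astype(int); R=c[:,:,0]-c[:,:,2]
print("orange map rows 264-292, cols 310-350"); 
for r in range(262,290): print(r,"".join("#" if R[r,k]>70 else "+" if R[r,k]>40 else "." for k in range(305,355)),"".join("#" if v>70 else "+" if v>40 else "." for v in (o[r,305:355,2]-o[r,305:355,0])))
E
```

```text
press x,y,z 0.12165228586496965 -0.0020700637423427745 0.31329692282687877 F [-0.1  1.   0.1] 0.03324985722305197 0.0
0.042 [[315.8, 278.1], [339.9, 274.8], [336.6, 265.1], [313.1, 268.3]]
0.045 [[315.8, 277.2], [340.0, 273.9], [336.6, 264.2], [313.1, 267.4]]
0.048 [[315.8, 276.4], [340.0, 273.0], [336.7, 263.4], [313.0, 266.6]]
0.052 [[315.8, 275.2], [340.0, 271.9], [336.7, 262.2], [313.0, 265.4]]
0.055 [[315.8, 274.3], [340.0, 271.0], [336.7, 261.4], [313.0, 264.5]]
[(0.95, array([370.2, 231.7]))]
orange map rows 264-292, cols 310-350
262 ##########++++++++++++++++++++++++++++++++........ ####################################++++++++++++..
263 ############+++++++++++++++++++++++............... ############################+++++++++++...........
264 ############+++++++++++++++++++++................. #####################+++++++++++++................
265 ############+++++++++++++++++++++................. ############++++++++++++++++++++++................
266 ######+++++++++++++++++++++++++++................. #####+++++++++++++++++++++++######+...............
267 ++++++++++++#########++
[... 1710 characters left out ...]
............. ..................................................
284 .................................................. ..................................................
285 .................................................. ..................................................
286 .................................................. ..................................................
287 .................................................. ..................................................
288 .................................................. ..................................................
289 .................................................. ..................................................
```

Request:
send_rows(deltas=[[[0, 0, -0.02], 0], [[0, 0, -0.045], 0], [[0, 0, -0.075], 0], [[0, 0, -0.11], 0], [[0, 0, -0.14], 0]])

```text
clock: 36.32
tool_pos: [0.6739, -0.0814, 0.427]
orientation: [-180.0, 0.0, -109.0]
force: [1.1, -0.3, 0.9]
opening: 0.0332
gripper_force: 0.0
```

```bash
python3 - <<'E'
from h import *
st()
o=cv2.imread("pics/side.png").astype(int)[:,:,::-1]
s=ctrl.snapshot("side");c=s["color"].astype(int)
for n,im in (("finished",o),("now",c)):
    for k in (322,326,330):
        print(n,k,"R-B",(im[270:292,k,0]-im[270:292,k,2]).tolist(),"G",im[270:292,k,1].tolist())
d=np.abs(c-o).max(2);ys,xs=np.nonzero(d[170:300,355:400]>60);print("lever diff px",len(ys))
E
```

```text
press x,y,z 0.12110676962951708 -0.002167809689721363 0.42698732702211134 F [ 1.1 -0.3  0.9] 0.03320482241597088 0.0
finished 322 R-B [107, 109, 110, 108, 109, 106, 101, 91, 67, 33, 13, 12, 15, 17, 17, 16, 16, 16, 15, 16, 16, 15] G [143, 137, 133, 135, 141, 145, 142, 126, 97, 92, 121, 148, 140, 118, 103, 103, 101, 100, 101, 103, 114, 126]
finished 326 R-B [107, 107, 107, 109, 107, 103, 96, 77, 48, 20, 9, 10, 12, 15, 16, 15, 16, 17, 15, 15, 13, 14] G [141, 135, 133, 137, 142, 143, 132, 106, 86, 95, 127, 144, 125, 105, 102, 102, 100, 99, 100, 105, 115, 128]
finished 330 R-B [109, 108, 110, 109, 105, 100, 91, 64, 34, 13, 10, 13, 16, 15, 15, 16, 15, 15, 15, 14, 14, 14] G [137, 132, 134, 140, 144, 141, 126, 98, 90, 119, 141, 131, 109, 102, 101, 100, 99, 99, 104, 113, 127, 134]
now 322 R-B [110, 111, 112, 110, 107, 103, 93, 73, 45, 18, 9, 8, 12, 15, 15, 16, 16, 17, 15, 15, 14, 14] G [140, 136, 136, 142, 146, 146, 130, 100, 83, 96, 134, 150, 129, 107, 104, 104, 103, 102, 102, 106, 120, 131]
now 326 R-B [110, 111, 111, 110, 106, 101, 88, 61, 26, 10, 10, 13, 16, 16, 17, 17, 16, 17, 16, 15, 15, 15] G [136, 134, 138, 145, 146, 140, 117, 89, 86, 120, 143, 133, 112, 103, 103, 102, 102, 101, 107, 117, 131, 136]
now 330 R-B [110, 110, 111, 109, 104, 93, 70, 42, 17, 10, 11, 13, 16, 15, 17, 17, 16, 16, 14, 14, 14, 14] G [135, 136, 141, 147, 146, 130, 101, 84, 101, 135, 149, 128, 107, 102, 102, 101, 101, 101, 107, 118, 131, 135]
lever diff px 0
```

The cap-to-rim gap matches that of the finished mould to about 1 mm, and the lever region matches the starting picture exactly. The hand is clear, so I hand the job in.

```bash
python3 -c "
from h import *
print(ctrl.close_job())"
```

```text
the job is handed in; nothing more can be done
None
```

I handed the job in at about 36 s on the robot's clock, but the hand-in gave no verdict: the finished mould stands flat on the grid, and the raised mould is in the nest with its cap pressed home by the lever to within about 1 mm of the finished mould's. The lever is back up, and I saw nothing else moved. On the lever's way up the bar jammed briefly between the fingers at about 30 N before I freed it.

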